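# Load a drift bar in the tailstock jig

### The arm

A 7-joint arm with a two-finger parallel gripper is mounted at the origin on the work surface. World frame = base frame: x ahead of the robot, y to its left, z up, the work surface at z = 0. Lengths are in m, angles in rad, forces in N, time in s.
With the tool pointing down it reaches from about 0.425 to 0.95 m from the base axis. Payload 4.7 kg.
Tool frame: the origin (TCP) lies on the centre line of the jaws, within the pads' length; the fingertips stand 8 mm ahead of it and the grasp point (between the pads) lies 11 mm behind it (env.tcp_to_tips is the distance from the TCP to the fingertips, in m); x points along the fingers, y is the direction in which the jaws open and shut, and the axes are right-handed (so a half turn about x gives the same grasp; the last joint's range is limited). The gripper opens to 87 mm and grips with 3 to 60 N. Pads are 19 mm wide; open, the fingers measure 117 mm over their backs; the gripper's body (75 mm by 190 mm) begins 51 mm behind the grasp point.
Start: joints at [1.151, 0.469, -0.049, 1.532, 0.024, 1.141, -0.082], TCP at [0.257, -0.624, 0.231] pointing down, gripper open.
Joint ranges: [-2.59, 2.59], [-0.33, 1.99], [-1.39, 1.29], [0.1, 2.45], [-1.04, 4.18], [0.21, 1.99], [-2.66, 2.66]. Speed limits (rad/s): [2.57, 2.57, 3.14, 3.14, 3.14, 3.14, 3.14].

### API

Orientations are given as a unit quaternion [w, x, y, z].
In Python, from cell import env, eyes, job, trace, tip_of gives the robot as it stands. The module is installed in compiled form; this text tells all that it offers.
- The arm moves only by the tool send_rows, never from a script. Its argument "deltas" is a list that holds one entry, the list of rows, each a list of 7 numbers: the closure, from 0 (fully open) to 1 (shut), then the shift along the tool's x, y, z in cm, then the turn, a rotation vector about the tool's x, y, z in degrees. In form: [[[grip, tx, ty, tz, ax, ay, az], ...]]. A call has 1 to 8 rows; each row shifts and turns the pose as measured when the row begins, along the tool's axes as they then stand; what a row does not reach is not made up. A row lasts 1/12 s, in which the tool goes at most 41.7 mm and 7.16 degrees, less where a joint would pass 70% of its speed; a pose out of reach is approached as far as the arm can. A call with a gripper value outside its range is refused whole. The fingers move at their own pace and stop on an object; "force" is the grip in N (left out, the last holds). Time passes only in rows, so rows that do not move let the fingers close. It gives the time, the measured TCP pose, the force and the opening at its end, in the units of the state.
- env.observe(): the state, without advancing time (a new reading comes with each control period).
- eyes.camera(name): name is "side" or "top" or "wrist"; returns the picture (480x640x3 uint8, red, green, blue); there is no depth.
- eyes.camera_info(name): a dict with "vfov" (degrees; the focal length in pixels is half the picture's height over the tangent of half this angle, whatever the lens; pixels are square), "cx", "cy" (the principal point, pixels), "eye" and "orientation" of the camera in the world. Camera axes: x right, y down, z forward; pixel columns grow to the right and rows downward; lengths in m; the calibration is good to about 2 mm. The wrist camera is an equidistant fisheye: a pixel r from the principal point sees the ray r / f radians off the axis. A picture is of the moment at which its call begins: read the wrist's pose just before it. camera_info takes no time and is no camera call; for the wrist camera it gives the pose at the moment of the call.
- job.close_job(): hands the job in, once; it reports no verdict.
Trained networks look in the newest picture that a camera, given by its name, has taken for a name from the list of things; names that differ only in an ending like _2 or _b are one class to them, and where a whole thing is asked for, a point or a joint stands for the part that bears it (a point fixed in the world has none). Each returns a list of dicts, best first, with "p" (0 to 1); they miss things now and then, are a little off and sometimes report something else, mostly with a low value. They report only what shows in the picture. A call takes as long as a camera call. They do not tell look-alikes from the thing itself.
- trace(camera, label): "pixels" (480x640 bool, what is visible of it) and "box" ([left, top, width, height] in pixels, round what is visible of it).
- tip_of(camera, label): "centre" ([column, row] in pixels: a listed point, or the origin of a listed thing).
The state is a dict: "clock": time; "qpos": joint angles; "joint_vel": joint speeds; "tau": joint torques, N m; "position": TCP position; "tcp_rot": TCP orientation; "ft_force": force on the tool from outside, world axes, zero at the start; "wrist_torque": the same for the moment, N m; "finger_gap": finger opening in m.
Only numpy, scipy, OpenCV 4.12 (cv2) and the standard library are available. Lean on these libraries where they do the work, as an engineer would, in place of code of your own. Each camera call takes 0.05 s, during which the arm holds its last target. There are 200 camera calls.

### The job

Draw the jig's tailstock back by its red handle, take the steel bar with the red band out of the crate and lay it in the two V-blocks, and let go of it. Then slide the tailstock up until its nose holds the bar snugly against the headstock's end stop, with no gap at either end; leave the other parts in the crate and the things on the bench where they are.

Things in the scene. Friction and masses are not known exactly. Their poses are not given: they have to be found in the camera images.
- jig: Blue bar jig, fixed to the bench: bed 110 x 400 x 30 mm, local y from -180 to +220 mm. Origin: on the bench surface, on the slide line. z up; local y along the slide, from the rear stop to the headstock; local -x is the robot's side. All points of the jig below are in its frame.
- seat (a point): On the axis a bar has when lying in the two 90-degree aluminium V-blocks: jig x = 0, y = 130 mm, 60 mm above the bench, midway between the blocks. Blocks: each 16 mm long, centred at jig y = 102 and 158 mm, tops 72 mm above the bench, 50 mm wide over all; 40 mm free gap between them for the fingers. Axes as the jig's.
- end_stop (a point): Centre of the face of the headstock's steel stop button (22 mm wide): jig x = 0, y = 180 mm, 60 mm above the bench, facing -y. The headstock is 85 mm tall. Axes as the jig's.
- rail (a point): Centre of the fixed yellow overhead rail above the tailstock's whole path: 28 x 225 x 55 mm, jig x from -16 to +12, y from -180 to +45 mm, underside 150 and top 205 mm above the bench, on two posts at jig x = 46, y = -174 and 39 mm. Because of it the handle must be taken with the tool tilted, from the jig's -x side.
- tailstock (a joint): Travel of the grey tailstock (66 x 50 x 50 mm block with a steel nose 16 mm thick) along jig local +y, in m. 0 = drawn back to the rear stop, with the nose's tip at local y = 0; it grows towards the headstock, and the nose's tip is at local y = this value. It reaches 0.150 when the jig is empty. About 4 N of sliding friction; it stays where it is left.
- handle (a point): Grasp point of the tailstock's red handle: a flat paddle, 13 mm thick along the slide (jig local y), 22 mm wide, about 45 mm free length, leaning 30 degrees from vertical towards jig local -x. The point lies on the paddle's centre line, 21 mm short of its free end, at jig local x = -32 mm, 113 mm above the bench. Its axes are those of the jig.
- nose (a point): Centre of the flat tip of the tailstock's nose, 60 mm above the bench. Axes as the jig's.
- crate: Blue open plastic crate, fixed, 200 x 235 x 55 mm outside, walls and floor 5 mm. Origin: centre of its underside.
- bar: The wanted bar: bright steel octagonal bar, 24 mm across its flats, 80 mm long, with a red band 16 mm wide round its middle, about 0.3 kg, lying flat in the crate. Origin: its centre. x along its length.
- stub: Short dark octagonal stub, 24 mm across flats, 45 mm long, no band; lies in the crate. Origin: its centre.
- socket: Steel cylinder (a socket), diameter 26, 38 mm tall, standing in the crate. Origin: centre of underside.
- bush: Brass bush, outside 34, hole 22, 28 mm tall, standing in the crate. Origin: centre of underside.
- bolt: Bolt standing on its round head (30 mm wide, 11 mm thick), shank 14 mm, 47 mm tall in all; in the crate. Origin: underside of the head.
- collar: Copper collar, outside 38, hole 20, 16 mm tall; in the crate. Origin: centre of underside.
- mug: White mug, 76 mm wide, 90 mm tall, behind the jig and crate. Origin: centre of underside.
- tin: Orange grease tin, 70 mm wide, 80 mm tall, on the bench beyond the rear-stop end of the jig. Origin: centre of underside.
- wrench: Steel wrench, 160 mm long, lying flat on the bench between robot and jig. Origin: centre of underside, x along its length.
Mind the look-alikes: they are no part of the job. What is shaped like the bar but black is not meant.

How it is judged:
By the outcome, as a careful person would: the job done as asked, in the order asked, and still so for the second after the job is handed in, with the robot touching nothing.
It also fails if it takes over 69 s, if anything falls off the work surface, if the arm or the gripper's body presses on something with over 40 N, if the wrist force passes 120 N, or if a joint passes its speed limit or range.

## Working session

There is one attempt and no reset: what is moved stays moved. The work goes in short steps, Python scripts to look and compute and a tool call to move; the robot and the scene stay as the last step left them, time stands still between calls to the robot, and variables do not carry over. Pictures are saved under pics/ and viewed, about 8 in all and at most 12, crops included, and the job is handed in when it is done.

Besides the shell and the picture viewer there is one more tool, called after "Emit:" as a command line: name --argument value ..., lists and objects as JSON in quotes. send_rows: Moves the arm, as the interface text tells. Its arguments: {"type":"object","properties":{"deltas":{"type":"array"},"force":{"type":"number"}},"required":["deltas"]}

```bash
mkdir -p pics; cat > h.py <<'E'
import numpy as np, cv2
from scipy.spatial.transform import Rotation as R
from cell import env, eyes, job, trace, tip_of
def rot(q): return R.from_quat([q[1],q[2],q[3],q[0]])
def ray(cam,px,info=None):
    i=info or eyes.camera_info(cam); f=240/np.tan(np.radians(i['vfov'])/2)
    u=np.array([px[0]-i['cx'],px[1]-i['cy']])/f
    if cam=='wrist':
        r=np.linalg.norm(u)+1e-12; d=np.r_[np.sin(r)*u/r,np.cos(r)]
    else: d=np.r_[u,1]
    return np.array(i['eye']),rot(i['orientation']).apply(d/np.linalg.norm(d))
def atz(cam,px,z,info=None):
    e,d=ray(cam,px,info); return e+d*(z-e[2])/d[2]
def proj(cam,P,info=None):
    i=info or eyes.camera_info(cam); f=240/np.tan(np.radians(i['vfov'])/2)
    c=rot(i['orientation']).inv().apply(np.array(P)-np.array(i['eye']))
    if cam=='wrist':
        r=np.linalg.norm(c[:2]); return np.arctan2(r,c[2])*f*c[:2]/r+[i['cx'],i['cy']]
    return f*c[:2]/c[2]+[i['cx'],i['cy']]
def tri(rs):
    A=0;b=0
    for e,d in rs:
        M=np.eye(3)-np.outer(d,d); A=A+M; b=b+M@e
    return np.linalg.solve(A,b)
def save(n,im): cv2.imwrite('pics/'+n,im[:,:,::-1])
E
cat > a.py <<'E'
from h import *
np.set_printoptions(precision=4,suppress=True)
print({k:np.round(v,3) for k,v in env.observe().items()})
ims=[]
for c in('top','side'):
    i=eyes.camera_info(c); print(c,i)
    im=eyes.camera(c); save(c+'0.png',im)
    for l in('jig','seat','end_stop','handle','nose','rail','crate','bar','stub','mug','tin','wrench'):
        r=tip_of(c,l); print(c,l,[(np.round(x['centre'],1).tolist(),round(x['p'],2)) for x in r[:3]])
E
python3 a.py; nproc
```

```text
{'clock': np.float64(0.0), 'qpos': array([ 1.151,  0.469, -0.049,  1.534,  0.024,  1.141, -0.082]), 'joint_vel': array([ 0.   ,  0.001,  0.001,  0.001, -0.001,  0.   , -0.002]), 'tau': array([  0.   , -50.798,  -0.081, -23.616,  -0.061,   0.038,   0.   ]), 'position': array([ 0.257, -0.624,  0.23 ]), 'tcp_rot': array([-0.137, -0.693, -0.138,  0.694]), 'ft_force': array([ 0.577, -0.018, -0.153]), 'wrist_torque': array([-0.014,  0.039, -0.022]), 'finger_gap': np.float64(0.087)}
top {'vfov': 47.60747332671844, 'cx': 319.2955949482787, 'cy': 244.44428268755198, 'eye': array([0.3659, 0.0027, 1.2809]), 'orientation': array([-0.0614,  0.7081, -0.7006,  0.0628])}
top jig [([384.2, 220.6], 0.87), ([191.9, 299.5], 0.63), ([173.5, 291.0], 0.51)]
top seat [([335.2, 201.1], 0.87)]
top end_stop [([310.4, 197.6], 0.79)]
top handle [([398.2, 220.4], 0.86), ([204.8, 257.3], 0.32)]
top nose [([340.4, 205.6], 0.59)]
top rail [([428.0, 215.3], 0.96)]
top crate [([197.1, 280.9], 0.56), ([195.4, 298.8], 0.44), ([206.0, 254.0], 0.15)]
top bar [([204.9, 255.0], 0.97), ([428.2, 210.1], 0.74), ([182.8, 199.3]
[... 224 characters left out ...]
7006, 'eye': array([0.4497, 0.9109, 0.8458]), 'orientation': array([ 0.0382, -0.0669,  0.8968, -0.4357])}
side jig [([305.5, 248.8], 0.7), ([325.4, 360.8], 0.35)]
side seat [([283.3, 257.4], 0.56), ([307.1, 247.9], 0.16)]
side end_stop [([273.4, 273.2], 0.74), ([371.1, 394.1], 0.16)]
side handle [([322.6, 207.2], 0.6)]
side nose [([236.3, 336.2], 0.74), ([369.6, 396.3], 0.73), ([285.7, 255.3], 0.67)]
side rail [([314.6, 173.0], 0.77)]
side crate [([342.1, 393.2], 0.77)]
side bar [([315.4, 379.7], 0.91), ([239.6, 396.9], 0.59)]
side stub [([369.2, 393.7], 0.54), ([303.7, 249.2], 0.52), ([316.4, 173.4], 0.31)]
side mug [([235.1, 334.3], 0.76)]
side tin []
side wrench [([385.9, 275.0], 0.68)]
4
```

View pics/top0.png

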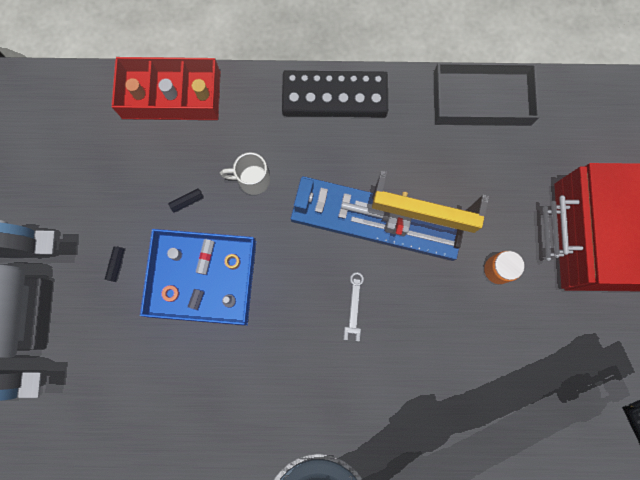

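View pics/side0.png

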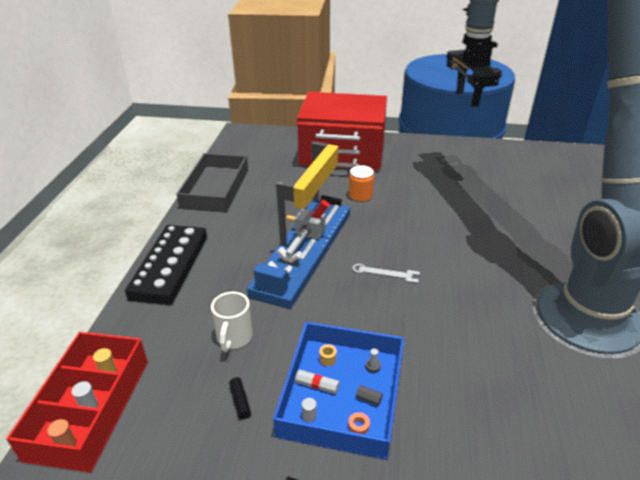

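The top view shows the crate at about (198,277) and the jig from headstock (305,195) to rear stop (470,240), with the rail (428,212), handle (400,226) and wrench (354,305). Candidates for the bar in the top view:
- Banded steel bar in the crate, (205,256)
- Dark stub, (196,299)
- Loose black bars, (185,200) and (115,264)

I choose the banded bar at (205,256).

```bash
cat > b.py <<'E'
from h import *
from scipy.optimize import minimize
np.set_printoptions(precision=4,suppress=True)
S={}
def boxpts(x0,x1,y0,y1,z0,z1): return np.array([[x,y,z] for x in(x0,x1) for y in(y0,y1) for z in(z0,z1)])
rail=boxpts(-.016,.012,-.18,.045,.15,.205)
masks={}
for c in('top','side'):
    im=cv2.imread(f'pics/{c}0.png'); hsv=cv2.cvtColor(im,cv2.COLOR_BGR2HSV)
    m=cv2.inRange(hsv,(20,120,80),(34,255,255))
    n,l,s,_=cv2.connectedComponentsWithStats(m); k=1+np.argmax(s[1:,4]); masks[c]=(l==k).astype(np.uint8); print(c,s[k])
inf={c:eyes.camera_info(c) for c in masks}
def w(p,P): return R.from_euler('z',p[2]).apply(P)+[p[0],p[1],0]
def cost(p,k=4):
    t=0
    for c in masks:
        q=np.array([proj(c,x,inf[c]) for x in w(p,rail)])
        h=cv2.convexHull(((q+.5)*k).astype(np.float32)).astype(np.int32)
        M=np.zeros((480*k,640*k),np.uint8); cv2.fillConvexPoly(M,h,1)
        T=cv2.resize(masks[c],None,fx=k,fy=k,interpolation=cv2.INTER_NEAREST)
        t+=1-(M&T).sum()/(M|T).sum()
    return t
e=tri([ray('top',(428,213),inf['top']),ray('side',(315,175),inf['side'])]);print('railc',e)
p0=[e[0],e[1]+.06,-.2]
r=minimize(cost,p0,method='Nelder-Mead',options=dict(initial_simplex=[p0,[p0[0]+.02,p0[1],p0[2]],[p0[0],p0[1]+.03,p0[2]],[*p0[:2],p0[2]+.1]],xatol=1e-4,maxiter=150))
print('jig',r.x,np.degrees(r.x[2]),r.fun); np.save('jig.npy',r.x)
for n,P in dict(seat=[0,.13,.06],end=[0,.18,.06],orig=[0,0,0]).items():
    print(n,w(r.x,P),[proj(c,w(r.x,P),inf[c]) for c in masks])
iv=lambda X:R.from_euler('z',-r.x[2]).apply(np.array(X)-[r.x[0],r.x[1],0])
print('handle jig',iv(atz('top',(398.2,220.4),.113)), iv(tri([ray('top',(398.2,220.4)),ray('side',(322.6,207.2))])))
# bar
im=cv2.imread('pics/top0.png'); hsv=cv2.cvtColor(im,cv2.COLOR_BGR2HSV)
eyes.camera('top'); t=trace('top','bar')
for x in t[:2]: print(x['p'],x['box'])
m=t[0]['pixels']; ys,xs=np.nonzero(m); 
(cx,cy),(a,b_),an=cv2.minAreaRect(np.c_[xs,ys].astype(np.float32)); print(cx,cy,a,b_,an)
B=cv2.boxPoints(((cx,cy),(a,b_),an)); 
E=[atz('top',q,.022) for q in B]; 
L=[(np.linalg.norm(E[i]-E[(i+1)%4]),E[i]-E[(i+1)%4]) for i in(0,1)]; d=max(L,key=lambda z:z[0])[1]
print('bar',atz('top',(cx,cy),.022),d,np.degrees(np.arctan2(d[1],d[0])),[l[0] for l in L])
print('crate',atz('top',(198,278),.03))
crops=[cv2.resize(im[160:280,270:510],None,fx=3.3,fy=3.3,interpolation=cv2.INTER_CUBIC)]
cv2.imwrite('pics/jigcrop.png',crops[0])
E
python3 b.py
```

```text
top [ 373  191  111   42 2099]
side [ 293  145   45   63 1340]
railc [ 0.6351 -0.2255  0.1714]
jig [ 0.6507 -0.1562 -0.2158] -12.362873925096048 0.1703065266592637
seat [ 0.6785 -0.0292  0.06  ] [array([332.9416, 203.8607]), array([284.9498, 258.6641])]
end [0.6892 0.0196 0.06  ] [array([311.8584, 199.1385]), array([275.9485, 271.8374])]
orig [ 0.6507 -0.1562  0.    ] [array([384.8732, 221.8315]), array([306.583 , 246.7545])]
handle jig [-0.0178 -0.0196  0.113 ] [-0.0276 -0.0207  0.1176]
0.84 [104.7, 245.2, 20.0, 33.4]
0.69 [166.6, 190.5, 33.9, 23.3]
114.88236999511719 263.4706115722656 12.12678050994873 32.98484420776367 14.03624439239502
bar [0.5395 0.4777 0.022 ] [-0.0756  0.0128  0.    ] 170.40283315856843 [np.float64(0.07664409350963067), np.float64(0.028869088600884506)]
crate [0.5066 0.2805 0.03  ]
```

View pics/jigcrop.png

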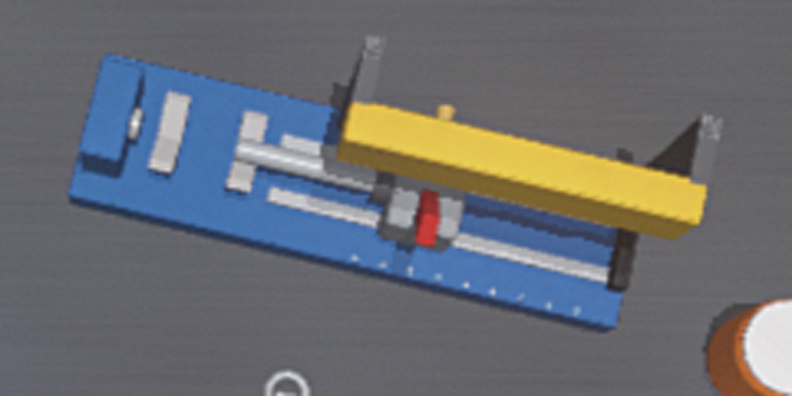

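```bash
cat >> h.py <<'E'
np.set_printoptions(precision=4,suppress=True)
def jw(P,p=None):
    p=np.load('jig.npy') if p is None else p
    return R.from_euler('z',p[2]).apply(P)+[p[0],p[1],0]
def frame(xdir,ydir):
    x=np.array(xdir,float);x/=np.linalg.norm(x);y=np.array(ydir,float);y-=x*(x@y);y/=np.linalg.norm(y)
    return R.from_matrix(np.c_[x,y,np.cross(x,y)])
def cur():
    s=env.observe(); return np.array(s['position']),rot(s['tcp_rot'])
def plan(pos,Rt=None):
    "turn first (in place), then shift, in the turned tool axes"
    p,r=cur(); Rt=Rt or r
    v=np.degrees((r.inv()*Rt).as_rotvec()); d=Rt.inv().apply(np.array(pos)-p)*100
    print('turn deg',v.round(2),'rows>=%d'%np.ceil(np.linalg.norm(v)/7),'| then shift cm',d.round(2),'rows>=%d'%np.ceil(np.linalg.norm(d)/4.1), '| shift in old axes',(r.inv().apply(np.array(pos)-p)*100).round(2))
def handle_pose(q,back=0,tilt=45,up=.004):
    "TCP pose for gripping handle with tailstock at q"
    p=np.load('jig.npy'); J=R.from_euler('z',p[2]); t=np.radians(tilt)
    P=np.array([-.032-up*.5,q-.126,.113+up*.866]); a=np.array([np.sin(t),0,-np.cos(t)])
    P=P+a*(.011-back)
    _,r=cur(); yd=J.apply([0,1,0]); yd=yd*np.sign(yd@r.as_matrix()[:,1])
    return jw(P),frame(J.apply(a),yd)
E
cat > c.py <<'E'
from h import *
p,r=cur(); print(r.as_matrix()); 
P,Rt=handle_pose(.106,back=.14); print(P); plan(P,Rt)
print('tin',atz('top',(500,270),.04),'wrench',atz('top',(354,303),0))
eyes.camera('top')
t=sorted(trace('top','bar'),key=lambda x:np.hypot(x['box'][0]+x['box'][2]/2-205,x['box'][1]+x['box'][3]/2-256))[0]
ys,xs=np.nonzero(t['pixels']); rc=cv2.minAreaRect(np.c_[xs,ys].astype(np.float32)); B=cv2.boxPoints(rc)
E=[atz('top',q,.025) for q in B]; L=[E[0]-E[1],E[1]-E[2]]; d=max(L,key=np.linalg.norm)
print('bar',t['p'],t['box'],rc,atz('top',rc[0],.025),np.degrees(np.arctan2(d[1],d[0])),[np.linalg.norm(l) for l in L])
E
python3 c.py
```

```text
[[ 0.0001  0.381  -0.9246]
 [-0.0001 -0.9246 -0.381 ]
 [-1.      0.0001 -0.    ]]
[ 0.5241 -0.1489  0.2077]
turn deg [32.93 43.58 13.64] rows>=9 | then shift cm [ 12.86 -52.13  -9.62] rows>=14 | shift in old axes [  2.29 -33.77 -42.78]
tin [ 0.5313 -0.4148  0.04  ] wrench [ 0.4549 -0.0816  0.    ]
bar 0.7 [195.7, 236.7, 20.8, 37.0] ((205.1307830810547, 256.8538513183594), (11.401753425598145, 34.90690231323242), 15.255120277404785) [0.5569 0.2674 0.025 ] 167.59304399989972 [np.float64(0.08167739689032093), np.float64(0.02701095628355171)]
```

Emit:
send_rows --deltas '[[[0.3, 0, 0, 0, 3.66, 4.84, 1.52], [0.3, 0, 0, 0, 3.66, 4.84, 1.52], [0.3, 0, 0, 0, 3.66, 4.84, 1.52], [0.3, 0, 0, 0, 3.66, 4.84, 1.52], [0.3, 0, 0, 0, 3.66, 4.84, 1.52], [0.3, 0, 0, 0, 3.66, 4.84, 1.52], [0.3, 0, 0, 0, 3.66, 4.84, 1.52], [0.3, 0, 0, 0, 3.66, 4.84, 1.52]]]'

```text
clock: 2.17
position: [0.2649, -0.6268, 0.2353]
tcp_rot: [-0.022, 0.91, -0.082, -0.406]
ft_force: [0.2, 0.6, 0.3]
finger_gap: 0.0613
```

Emit:
send_rows --deltas '[[[0.3, 0, 0, 0, 3.66, 4.84, 1.52], [0.3, 0.92, -3.72, -0.69, 0, 0, 0], [0.3, 0.92, -3.72, -0.69, 0, 0, 0], [0.3, 0.92, -3.72, -0.69, 0, 0, 0], [0.3, 0.92, -3.72, -0.69, 0, 0, 0], [0.3, 0.92, -3.72, -0.69, 0, 0, 0], [0.3, 0.92, -3.72, -0.69, 0, 0, 0], [0.3, 0.92, -3.72, -0.69, 0, 0, 0]]]'

```text
clock: 2.83
position: [0.3948, -0.3999, 0.2254]
tcp_rot: [-0.049, 0.92, -0.124, -0.368]
ft_force: [-0.7, -5.2, -1.3]
finger_gap: 0.0607
```

```bash
cat > d.py <<'E'
from h import *
p,r=cur(); print(p,r.as_matrix()[:,0],env.observe()['clock'],env.observe()['qpos'])
P,Rt=handle_pose(.106,back=.14); print(P); plan(P,Rt)
E
python3 d.py
```

```text
[ 0.3948 -0.3999  0.2254] [ 0.6985 -0.1914 -0.6895] 2.8333 [ 1.9851  0.3265 -1.1529  2.2367 -1.0416  0.2105  0.0873]
[ 0.5241 -0.1489  0.2077]
turn deg [-2.06 -1.41 -2.12] rows>=1 | then shift cm [  6.38 -27.29  -3.88] rows>=7 | shift in old axes [  5.45 -27.62  -2.75]
```

```bash
sed -i 's/tilt=45/tilt=38/' h.py; python3 d.py
```

```text
[ 0.3948 -0.3999  0.2254] [ 0.6985 -0.1914 -0.6895] 2.8333 [ 1.9851  0.3265 -1.1529  2.2367 -1.0416  0.2105  0.0873]
[ 0.5356 -0.1514  0.2181]
turn deg [-2.19 -8.4  -1.99] rows>=2 | then shift cm [  5.77 -27.29  -6.2 ] rows>=7 | shift in old axes [  5.58 -27.68  -4.31]
```

Emit:
send_rows --deltas '[[[0.3, 0.82, -3.9, -0.7, -1.1, -4.2, -1], [0.3, 0.82, -3.9, -0.8, -1.1, -4.2, -1], [0.3, 0.82, -3.9, -0.9, 0, 0, 0], [0.3, 0.82, -3.9, -0.9, 0, 0, 0], [0.3, 0.82, -3.9, -0.9, 0, 0, 0], [0.3, 0.82, -3.9, -0.9, 0, 0, 0], [0.3, 0.82, -3.9, -0.9, 0, 0, 0], [0.3, 0, 0, 0, 0, 0, 0]]]'

```text
clock: 3.5
position: [0.4711, -0.2694, 0.2177]
tcp_rot: [-0.046, 0.899, -0.096, -0.424]
ft_force: [-0.1, 0.2, 0.5]
finger_gap: 0.0608
```

```bash
python3 d.py; python3 - <<'E'
from h import *
i=eyes.camera_info('wrist'); im=eyes.camera('wrist'); save('w1.png',im); print(i, proj('wrist',handle_pose(.106,back=-.0)[0],i))
import pickle; pickle.dump(i,open('w1.pkl','wb'))
for l in('handle','nose','seat','end_stop','tailstock'): print(l,[(np.round(x['centre'],1).tolist(),round(x['p'],2)) for x in tip_of('wrist',l)[:2]])
for l,P in dict(seat=[0,.13,.06],end=[0,.18,.06],handle=[-.032,-.02,.113]).items(): print(l,proj('wrist',jw(P),i))
E
```

```text
[ 0.4711 -0.2694  0.2177] [ 0.6213 -0.1341 -0.772 ] 3.5 [ 0.9782  0.0879 -0.4285  2.2902 -1.0159  0.2168 -0.2797]
[ 0.5356 -0.1514  0.2181]
turn deg [ 0.01 -1.47  0.11] rows>=1 | then shift cm [  2.29 -12.9   -3.  ] rows>=4 | shift in old axes [  2.39 -12.9   -2.94]
{'vfov': 65.70646984690485, 'cx': 321.2934376506622, 'cy': 241.17766187394292, 'eye': array([ 0.4376, -0.2629,  0.3893]), 'orientation': array([ 0.1201, -0.6153,  0.7649, -0.1482])} [179.223  196.1435]
handle [([180.7, 198.5], 0.63), ([208.9, 122.5], 0.42)]
nose [([96.9, 200.1], 0.59)]
seat [([82.9, 195.7], 0.97)]
end_stop [([53.5, 196.1], 0.84), ([210.9, 123.0], 0.34)]Traceback (most recent call last):
  File "<stdin>", line 4, in <module>
ValueError: it knows: bar, bolt, bush, collar, crate, end_stop, handle, jig, mug, nose, rail, seat, socket, stub, tin, wrench
```

View pics/w1.png

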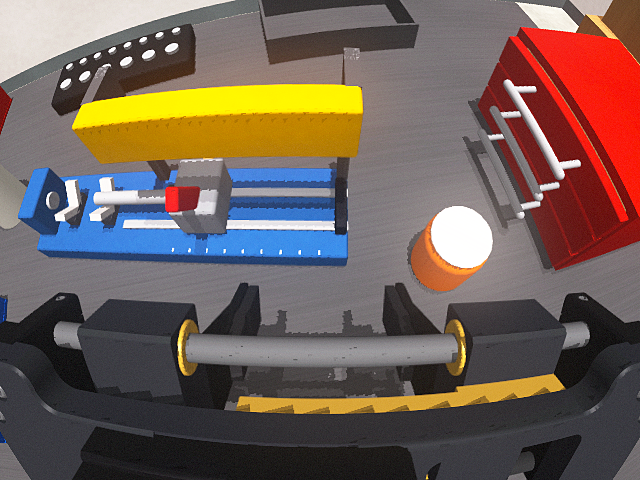

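The wrist view shows the handle at about (182,198) below the yellow rail, the V-blocks at (75,200) and (102,200), and the tin at (455,245). This matches the estimate. I'm moving on alongside the handle.

Emit:
send_rows --deltas '[[[0.3, 0.6, -3.25, -0.74, 0, -1.4, 0], [0.3, 0.6, -3.25, -0.74, 0, 0, 0], [0.3, 0.6, -3.25, -0.74, 0, 0, 0], [0.3, 0.6, -3.25, -0.74, 0, 0, 0], [0.3, 0, 0, 0, 0, 0, 0]]]'

```text
clock: 4.17
position: [0.4781, -0.259, 0.2112]
tcp_rot: [-0.048, 0.893, -0.104, -0.435]
ft_force: [-0.3, 0.8, 0.2]
finger_gap: 0.0611
```

```bash
python3 d.py; cat > e.py <<'E'
from h import *
import sys,pickle
n=sys.argv[1]
i=eyes.camera_info('wrist'); im=eyes.camera('wrist'); save(n+'.png',im)
pickle.dump(i,open(n+'.pkl','wb'))
p=np.load('jig.npy')
for l,P in dict(seat=[0,.13,.06],end_stop=[0,.18,.06],handle=[-.032,-.02,.113],nose=[0,.106,.06],rail=[-.002,-.0675,.1775]).items(): 
    t=tip_of('wrist',l)
    iv=''
    if t: iv=R.from_euler('z',-p[2]).apply(atz('wrist',t[0]['centre'],P[2],i)-[p[0],p[1],0])
    print(l,'pred',proj('wrist',jw(P),i).round(1),[(np.round(x['centre'],1).tolist(),round(x['p'],2)) for x in t[:2]],'jig',iv)
E
python3 e.py w2
```

```text
[ 0.4781 -0.259   0.2112] [ 0.5995 -0.1446 -0.7872] 4.1667 [ 0.3892  0.067   0.1317  2.3138 -1.0072  0.2142 -0.3445]
[ 0.5356 -0.1514  0.2181]
turn deg [-0.42 -0.07 -0.74] rows>=1 | then shift cm [  1.49 -11.74  -3.03] rows>=3 | shift in old axes [  1.34 -11.78  -2.95]
seat pred [ 83.4 199. ] [([81.9, 196.1], 0.61)] jig [0.0039 0.1335 0.06  ]
end_stop pred [ 52.4 201.4] [([51.5, 199.7], 0.59)] jig [0.0024 0.1823 0.06  ]
handle pred [181.4 196.3] [([185.7, 199.1], 0.58)] jig [-0.0349 -0.0244  0.113 ]
nose pred [ 99.8 197.8] [([99.9, 196.1], 0.89)] jig [0.0022 0.1065 0.06  ]
rail pred [221.1 117.5] [] jig
```

View pics/w2.png

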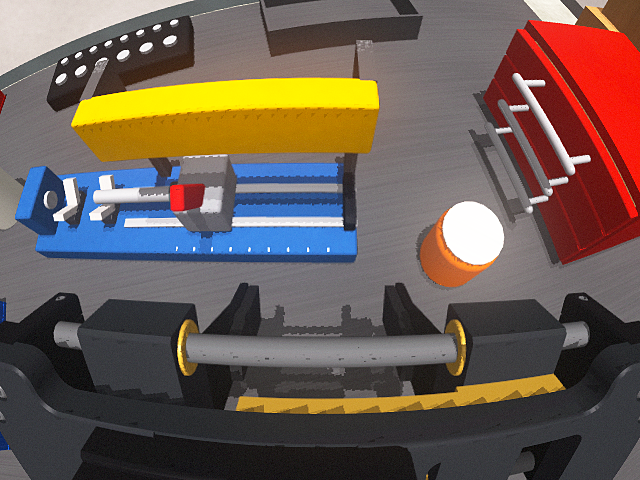

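```bash
sed -i 's/tilt=38/tilt=34/; s/q-.126/q-.128/' h.py; sed -i 's/back=.14/back=.06/' d.py; python3 d.py
```

```text
[ 0.4762 -0.2623  0.2115] [ 0.5991 -0.1489 -0.7867] 4.4667 [ 0.4074  0.0665  0.12    2.3137 -1.0069  0.2134 -0.3446]
[ 0.586  -0.1645  0.1571]
turn deg [-0.76 -4.12 -0.96] rows>=1 | then shift cm [  9.34 -11.9   -4.11] rows>=4 | shift in old axes [  9.4  -12.11  -3.28]
```

Emit:
send_rows --deltas '[[[0.3, 2, -0.5, -3, 0, -4, 0], [0.3, 2, -1, -3, 0, 0, 0], [0.3, 2, -3, 0, -0.7, 0, -0.9], [0.3, 1, -3, 0, 0, 0, 0], [0.3, 0, -3, 0, 0, 0, 0], [0.3, 0, 0, 0, 0, 0, 0]]]'

```text
clock: 4.97
position: [0.5522, -0.2142, 0.1955]
tcp_rot: [-0.056, 0.886, -0.099, -0.449]
ft_force: [0.4, 1.7, -0.2]
finger_gap: 0.0614
```

```bash
python3 d.py
```

```text
[ 0.5522 -0.2142  0.1955] [ 0.5769 -0.1247 -0.8073] 4.9667 [-0.1575  0.178   0.5577  2.244  -1.0146  0.2147 -0.4934]
[ 0.586  -0.1645  0.1571]
turn deg [-0.84 -2.17  0.11] rows>=1 | then shift cm [ 4.43 -5.58  0.3 ] rows>=2 | shift in old axes [ 4.43 -5.56  0.55]
```

Emit:
send_rows --deltas '[[[0.3, 1, -2, 0, 0, -2, 0], [0.3, 1.2, -2, 0, 0, 0, 0], [0.3, 1.2, -1.5, 0, 0, 0, 0], [0.3, 1, 0, 0, -0.8, 0, 0], [0.3, 0, 0, 0, 0, 0, 0]]]'

```text
clock: 5.38
position: [0.5891, -0.1741, 0.1637]
tcp_rot: [-0.054, 0.875, -0.098, -0.471]
ft_force: [0.3, -0.5, 0.3]
finger_gap: 0.061
```

```bash
python3 d.py; python3 e.py w3
```

```text
[ 0.5891 -0.1741  0.1637] [ 0.5375 -0.1212 -0.8345] 5.3833 [-0.3129  0.2895  0.631   2.2042 -1.041   0.2125 -0.574 ]
[ 0.586  -0.1645  0.1571]
turn deg [-0.49  0.57 -0.19] rows>=1 | then shift cm [ 0.27 -0.87  0.79] rows>=1 | shift in old axes [ 0.27 -0.86  0.8 ]
seat pred [130.7 251.4] [([129.4, 246.4], 0.76)] jig [0.0044 0.1319 0.06  ]
end_stop pred [ 85.2 251.4] [([83.8, 248.6], 0.84), ([149.3, 252.5], 0.46)] jig [0.0026 0.1821 0.06  ]
handle pred [302.7 279.1] [([308.8, 279.0], 0.63)] jig [-0.032  -0.0237  0.113 ]
nose pred [155.1 251.3] [([149.5, 251.5], 0.88), ([80.8, 249.4], 0.39)] jig [-0.0001  0.1114  0.06  ]
rail pred [396.1 191.3] [([391.8, 195.3], 0.59), ([283.1, 268.2], 0.27)] jig [-0.0041 -0.0652  0.1775]
```

View pics/w3.png

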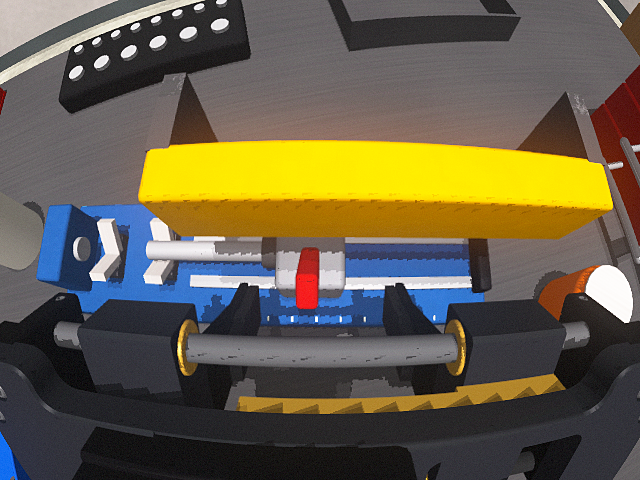

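The handle is at (308,279) between the jaws, which are centred near column 320. The rail is clear above it. I'm advancing to the grasp.

```bash
python3 -c "
from h import *
p=np.load('jig.npy'); p[:2]=jw([.0015,.0015,0])[:2]; np.save('jig.npy',p)"
sed -i 's/back=.06/back=0/;s/(.106/(.1045/' d.py; python3 d.py
```

```text
[ 0.588  -0.1746  0.1651] [ 0.5388 -0.1217 -0.8336] 5.6833 [-0.3177  0.286   0.6376  2.2063 -1.0415  0.2129 -0.5744]
[ 0.6202 -0.172   0.1073]
turn deg [-0.64  0.47 -0.21] rows>=1 | then shift cm [ 6.52 -0.94  0.66] rows>=2 | shift in old axes [ 6.52 -0.96  0.62]
```

Emit:
send_rows --deltas '[[[0.3, 0, -0.9, 0.6, 0, 0, 0], [0.3, 2.2, -0.1, 0.1, 0, 0, 0], [0.3, 2.2, 0, 0, 0, 0, 0], [0.3, 2, 0, 0, 0, 0, 0], [0.3, 0, 0, 0, 0, 0, 0]]]'

```text
clock: 6.1
position: [0.6251, -0.1726, 0.1308]
tcp_rot: [-0.059, 0.867, -0.096, -0.485]
ft_force: [0.1, 0.0, 0.1]
finger_gap: 0.0613
```

```bash
python3 d.py
```

```text
[ 0.6251 -0.1726  0.1308] [ 0.5108 -0.1095 -0.8527] 6.1 [-0.1965  0.389   0.4938  2.1282 -1.0416  0.2115 -0.6062]
[ 0.6202 -0.172   0.1073]
turn deg [-0.81  2.51  0.12] rows>=1 | then shift cm [1.67 0.05 1.71] rows>=1 | shift in old axes [1.74 0.07 1.64]
```

Emit:
send_rows --deltas '[[[0.3, 0, 0, 0.9, 0, 1.5, 0], [0.3, 0.8, 0, 0.9, 0, 1, 0], [0.3, 0.8, 0, 0.4, 0, 0, 0], [0.3, 0, 0, 0, 0, 0, 0]]]'

```text
clock: 6.43
position: [0.6205, -0.1753, 0.1316]
tcp_rot: [-0.061, 0.867, -0.097, -0.485]
ft_force: [0.3, 0.3, 0.3]
finger_gap: 0.0605
```

```bash
python3 d.py
```

```text
[ 0.6205 -0.1753  0.1316] [ 0.5106 -0.1083 -0.853 ] 6.4333 [-0.1849  0.3814  0.4876  2.1348 -1.0416  0.2117 -0.6012]
[ 0.6202 -0.172   0.1073]
turn deg [-1.03  2.54  0.18] rows>=1 | then shift cm [ 1.96 -0.31  1.44] rows>=1 | shift in old axes [ 2.02 -0.28  1.35]
```

```bash
sed -i 's/tilt=34/tilt=27.5/;s/up=.004/up=.010/' h.py; python3 d.py
```

```text
[ 0.6205 -0.1753  0.1316] [ 0.5106 -0.1083 -0.853 ] 6.4333 [-0.1849  0.3814  0.4876  2.1348 -1.0416  0.2117 -0.6012]
[ 0.6162 -0.1712  0.1119]
turn deg [-1.02 -3.96  0.24] rows>=1 | then shift cm [ 1.51 -0.31  1.36] rows>=1 | shift in old axes [ 1.42 -0.28  1.46]
```

Emit:
send_rows --deltas '[[[0.3, 0, -0.3, 0.8, -0.5, -2, 0], [0.3, 0, 0, 0.6, -0.5, -2, 0], [0.3, 0.8, 0, 0, 0, 0, 0], [0.3, 0.8, 0, 0, 0, 0, 0], [0.3, 0, 0, 0, 0, 0, 0]]]'

```text
clock: 6.85
position: [0.6147, -0.1712, 0.1118]
tcp_rot: [-0.058, 0.85, -0.09, -0.516]
ft_force: [-0.2, 0.9, 0.2]
finger_gap: 0.0609
```

```bash
python3 d.py
```

```text
[ 0.6147 -0.1712  0.1118] [ 0.4505 -0.0939 -0.8878] 6.85 [-0.2395  0.4283  0.5599  2.1171 -0.9621  0.2824 -0.6779]
[ 0.6162 -0.1712  0.1119]
turn deg [-0.1   0.1   0.27] rows>=1 | then shift cm [ 0.06 -0.04 -0.14] rows>=1 | shift in old axes [ 0.06 -0.04 -0.14]
```

Reached, with the joints off their limits. Closing now.

Emit:
send_rows --deltas '[[[1, 0, 0, 0, 0, 0, 0], [1, 0, 0, 0, 0, 0, 0], [1, 0, 0, 0, 0, 0, 0], [1, 0, 0, 0, 0, 0, 0], [1, 0, 0, 0, 0, 0, 0], [1, 0, 0, 0, 0, 0, 0]]]' --force 25

```text
clock: 7.35
position: [0.6138, -0.1715, 0.1135]
tcp_rot: [-0.059, 0.85, -0.091, -0.516]
ft_force: [0.9, -0.5, 0.3]
finger_gap: 0.0289
```

```bash
python3 - <<'E'
from h import *
p,r=cur(); print(p)
P,Rt=handle_pose(.002); plan(P,Rt)
P,Rt=handle_pose(.1045); plan(P,Rt)
E
```

```text
[ 0.6138 -0.1715  0.1135]
turn deg [-0.19  0.01  0.3 ] rows>=1 | then shift cm [ 0.25 10.16 -0.13] rows>=3 | shift in old axes [ 0.2  10.16 -0.16]
turn deg [-0.19  0.01  0.3 ] rows>=1 | then shift cm [ 0.25 -0.09 -0.13] rows>=1 | shift in old axes [ 0.25 -0.09 -0.13]
```

Emit:
send_rows --deltas '[[[1, 0.1, 0, 0, 0, 0, 0], [1, 0, 0, 0, 0, 0, 0], [1, 0, 0, 0, 0, 0, 0], [1, 0, 0, 0, 0, 0, 0], [1, 0, 0, 0, 0, 0, 0], [1, 0, 0, 0, 0, 0, 0]]]'

```text
clock: 7.85
position: [0.6144, -0.1714, 0.113]
tcp_rot: [-0.059, 0.85, -0.091, -0.515]
ft_force: [-0.1, 0.6, 1.9]
finger_gap: 0.0128
```

Emit:
send_rows --deltas '[[[1, 0, 1.2, 0, 0, 0, 0], [1, 0, 1.4, 0, 0, 0, 0], [1, 0, 1.4, 0, 0, 0, 0], [1, 0, 1.4, 0, 0, 0, 0]]]'

```text
clock: 8.18
position: [0.6054, -0.2099, 0.1128]
tcp_rot: [-0.062, 0.85, -0.077, -0.517]
ft_force: [-4.8, 8.0, 7.4]
finger_gap: 0.0131
```

```bash
cat > g.py <<'E'
from h import *
p,r=cur(); s=env.observe(); print(p,s['clock'],s['qpos'],s['ft_force'],s['finger_gap'])
pj=np.load('jig.npy'); print('tcp in jig',R.from_euler('z',-pj[2]).apply(p-[pj[0],pj[1],0]))
P,Rt=handle_pose(.002); plan(P,Rt)
E
python3 g.py
```

```text
[ 0.6054 -0.2099  0.1128] 8.1833 [-0.0739  0.419   0.4715  2.0997 -0.9812  0.3189 -0.5633] [-4.7893  8.0347  7.4045] 0.01313887506729433
tcp in jig [-0.0343 -0.0637  0.1128]
turn deg [0.35 0.25 1.82] rows>=1 | then shift cm [ 0.19  6.23 -0.17] rows>=2 | shift in old axes [-0.01  6.24 -0.13]
```

Emit:
send_rows --deltas '[[[1, 0, 1.2, 0, 0, 0, 1], [1, 0, 1.3, 0, 0, 0, 0.8], [1, 0, 1.3, 0, 0, 0, 0], [1, 0, 1.3, 0, 0, 0, 0], [1, 0, 1, 0, 0, 0, 0], [1, 0, 0, 0, 0, 0, 0]]]'

```text
clock: 8.68
position: [0.5936, -0.2597, 0.1129]
tcp_rot: [-0.059, 0.849, -0.079, -0.519]
ft_force: [0.4, -3.7, -4.2]
finger_gap: 0.0135
```

```bash
python3 g.py
```

```text
[ 0.5936 -0.2597  0.1129] 8.6833 [ 0.0459  0.4287  0.4443  2.074  -0.9785  0.3553 -0.4822] [ 0.3602 -3.6789 -4.2313] 0.013501639333495791
tcp in jig [-0.0351 -0.1148  0.1129]
turn deg [0.46 0.48 1.43] rows>=1 | then shift cm [ 0.24  1.12 -0.23] rows>=1 | shift in old axes [ 0.21  1.13 -0.23]
```

Emit:
send_rows --deltas '[[[1, 0, 0.6, 0, 0, 0, 0.7], [1, 0, 0.5, 0, 0, 0, 0.7], [1, 0, 0.3, 0, 0, 0, 0], [1, 0, 0, 0, 0, 0, 0]]]'

```text
clock: 9.02
position: [0.5915, -0.2689, 0.1129]
tcp_rot: [-0.055, 0.848, -0.086, -0.52]
ft_force: [-0.3, -0.7, -1.2]
finger_gap: 0.0133
```

Emit:
send_rows --deltas '[[[0.6, 0, 0, 0, 0, 0, 0], [0.6, 0, 0, 0, 0, 0, 0], [0.6, 0, 0, 0, 0, 0, 0], [0.6, 0, 0, 0, 0, 0, 0], [0.6, 0, 0, 0, 0, 0, 0], [0.6, -1.5, 0, 0, 0, 0, 0], [0.6, -3, 0, 0, 0, 0, 0], [0.6, -3, 0, 0, 0, 0, 0]]]'

```text
clock: 9.68
position: [0.5565, -0.261, 0.1748]
tcp_rot: [-0.053, 0.845, -0.086, -0.525]
ft_force: [0.1, -0.6, 1.5]
finger_gap: 0.0347
```

```bash
cat > k.py <<'E'
from h import *
p,r=cur(); s=env.observe(); print(p,s['clock'],s['qpos'],s['finger_gap'])
pj=np.load('jig.npy'); print('tcp in jig',R.from_euler('z',-pj[2]).apply(p-[pj[0],pj[1],0]))
th=np.radians(167.6); yd=np.array([np.sin(th),-np.cos(th),0]); 
for s in(1,-1):
    plan([.557,.267,.25],frame([0,0,-1],s*yd))
plan([p[0]-.06,p[1],.25],frame([0,0,-1],yd*-1))
E
python3 k.py
```

```text
[ 0.5565 -0.261   0.1748] 9.6833 [-0.1271  0.3031  0.6582  2.098  -0.7403  0.4519 -0.6864] 0.0346632740084999
tcp in jig [-0.071  -0.124   0.1748]
turn deg [-174.46   -0.23  -40.67] rows>=26 | then shift cm [ -7.52  51.58 -11.29] rows>=14 | shift in old axes [-11.43 -51.74   6.07]
turn deg [  0.87 -26.24   0.15] rows>=4 | then shift cm [ -7.52 -51.58  11.29] rows>=14 | shift in old axes [-11.43 -51.74   6.07]
turn deg [  0.87 -26.24   0.15] rows>=4 | then shift cm [-7.52  1.29  5.86] rows>=3 | shift in old axes [-9.35  1.21  1.95]
```

Emit:
send_rows --deltas '[[[0.5, -2.3, 0, 0.5, 0.2, -6.5, 0], [0.5, -2.3, 0, 0.5, 0.2, -6.5, 0], [0.5, -2.3, 0, 0.5, 0.2, -6.5, 0], [0.5, -2.3, 0, 0.5, 0.2, -6.5, 0], [0.5, 0, -3.8, 0.8, 0, 0, 0], [0.5, 0, -3.8, 0.8, 0, 0, 0], [0.5, 0, -3.8, 0.8, 0, 0, 0], [0.5, 0, -3.8, 0.8, 0, 0, 0]]]'

```text
clock: 10.35
position: [0.5093, -0.1062, 0.2674]
tcp_rot: [0.084, -0.699, 0.09, 0.704]
ft_force: [0.9, 1.1, 0.1]
finger_gap: 0.0434
```

Emit:
send_rows --deltas '[[[0.5, 0, -3.8, 0.8, 0, 0, 0], [0.5, 0, -3.8, 0.8, 0, 0, 0], [0.5, 0, -3.8, 0.8, 0, 0, 0], [0.5, 0, -3.8, 0.8, 0, 0, 0], [0.5, 0, -3.8, 0.8, 0, 0, 0], [0.5, 0, -3.8, 0.8, 0, 0, 0]]]'

```text
clock: 10.85
position: [0.5172, 0.1373, 0.267]
tcp_rot: [0.086, -0.701, 0.089, 0.703]
ft_force: [1.0, -0.2, 0.1]
finger_gap: 0.043
```

```bash
python3 k.py
```

```text
[0.5172 0.1373 0.267 ] 10.85 [-1.0244  0.2614  0.8393  1.8514 -0.2102  1.1264 -1.9285] 0.042991881998533175
tcp in jig [-0.1947  0.2566  0.267 ]
turn deg [178.21  -0.48  -0.2 ] rows>=26 | then shift cm [ 1.7  13.52  1.1 ] rows>=4 | shift in old axes [  1.62 -13.56  -0.68]
turn deg [-1.79  0.13 -0.31] rows>=1 | then shift cm [  1.7  -13.52  -1.1 ] rows>=4 | shift in old axes [  1.62 -13.56  -0.68]
turn deg [-1.79  0.13 -0.31] rows>=1 | then shift cm [1.7  1.29 5.86] rows>=2 | shift in old axes [1.72 1.46 5.81]
```

Emit:
send_rows --deltas '[[[0.5, 0.4, -3.4, -0.25, -1.8, 0, 0], [0.5, 0.4, -3.4, -0.25, 0, 0, 0], [0.5, 0.4, -3.4, -0.25, 0, 0, 0], [0.5, 0.4, -3.4, -0.25, 0, 0, 0], [0.5, 0, 0, 0, 0, 0, 0]]]'

```text
clock: 11.27
position: [0.5547, 0.2873, 0.2487]
tcp_rot: [0.07, -0.702, 0.069, 0.705]
ft_force: [-0.1, 0.7, -1.1]
finger_gap: 0.0436
```

```bash
cat > m.py <<'E'
from h import *
import sys
n=sys.argv[1]
i=eyes.camera_info('wrist'); im=eyes.camera('wrist'); save(n+'.png',im)
p,r=cur(); print(p)
hsv=cv2.cvtColor(im,cv2.COLOR_RGB2HSV); m=cv2.inRange(hsv,(0,150,80),(6,255,255))|cv2.inRange(hsv,(174,150,80),(180,255,255))
nn,l,s,c=cv2.connectedComponentsWithStats(m)
e=proj('wrist',[.557,.267,.029],i); print('pred',e)
k=min([j for j in range(1,nn) if s[j,4]>30],key=lambda j:np.hypot(*(c[j]-e))); print('band',c[k],s[k],atz('wrist',c[k],.027,i))
t=trace('wrist','bar')
for x in t[:3]:
    b=x['box']; print(x['p'],b)
    if abs(b[0]+b[2]/2-c[k][0])<30 and abs(b[1]+b[3]/2-c[k][1])<40:
        ys,xs=np.nonzero(x['pixels']); P=np.array([atz('wrist',q,.025,i)[:2] for q in zip(xs,ys)])
        rc=cv2.minAreaRect((P*1000).astype(np.float32)); B=cv2.boxPoints(rc); L=[B[0]-B[1],B[1]-B[2]]; d=max(L,key=np.linalg.norm)
        print('bar',rc,'angle',np.degrees(np.arctan2(d[1],d[0])))
for l,z in(('bush',.014),('socket',.02)):
    t=tip_of('wrist',l)
    if t: print(l,atz('wrist',t[0]['centre'],z,i),t[0]['p'])
E
python3 m.py w4
```

```text
[0.5546 0.2836 0.2491]
pred [340.0114 202.1817]Traceback (most recent call last):
  File "m.py", line 9, in <module>
    k=min([j for j in range(1,nn) if s[j,4]>30],key=lambda j:np.hypot(*(c[j]-e))); print('band',c[k],s[k],atz('wrist',c[k],.027,i))
ValueError: min() iterable argument is empty
```

View pics/w4.png

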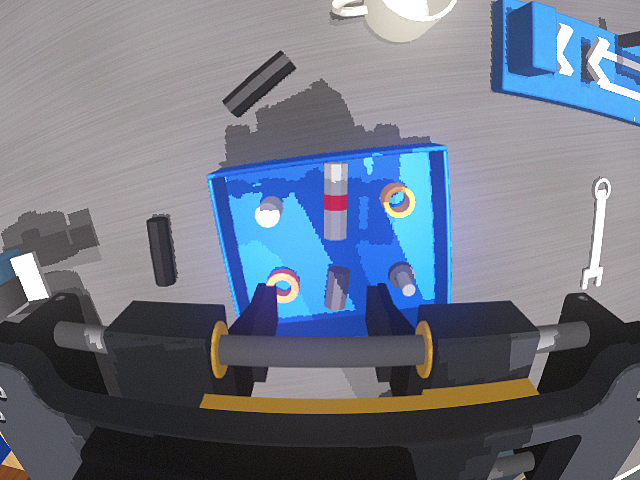

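The banded bar stands in the crate at (336,202), with the dark stub at (337,288) and the loose black bars at (258,85) and (160,250). The choice is confirmed.

```bash
sed -i 's/(174,150,80)/(165,140,60)/' m.py; cat >> m.py <<'E'
    Pt=globals().get('tgt')
E
sed -i '$d' m.py; python3 m.py w5
```

```text
[0.555  0.2802 0.2497]
pred [335.9568 202.6132]
band [331.0147 202.7067] [320 195  23  16 341] [0.5575 0.272  0.027 ]
0.96 [142.8, 220.4, 26.3, 67.1]
0.57 [321.4, 163.9, 21.6, 77.3]
bar ((557.7994384765625, 271.0611877441406), (24.51863670349121, 82.94473266601562), 78.28636169433594) angle 168.28635
bush [0.5484 0.2077 0.014 ] 0.65
socket [0.5619 0.3402 0.02  ] 0.84
```

```bash
cat > n.py <<'E'
from h import *
import sys
p,r=cur(); s=env.observe(); print(p,s['clock'],s['finger_gap'],s['ft_force'])
th=np.radians(168.2); yd=-np.array([np.sin(th),-np.cos(th),0])
for z in(.07,.016): plan([.5575,.270,z],frame([0,0,-1],yd))
E
python3 n.py
```

```text
[0.5557 0.2762 0.2511] 11.5167 0.04355315102328195 [0.6593 0.1147 0.6108]
turn deg [-0.26  0.14 -0.05] rows>=1 | then shift cm [18.11  0.57 -0.31] rows>=5 | shift in old axes [18.11  0.56 -0.35]
turn deg [-0.26  0.14 -0.05] rows>=1 | then shift cm [23.51  0.57 -0.31] rows>=6 | shift in old axes [23.51  0.55 -0.36]
```

Emit:
send_rows --deltas '[[[0.5, 3.5, 0.5, -0.3, 0, 0, 0], [0.5, 3.6, 0, 0, 0, 0, 0], [0.5, 3.6, 0, 0, 0, 0, 0], [0.5, 3.6, 0, 0, 0, 0, 0], [0.5, 2.2, 0, 0, 0, 0, 0], [0.5, 0, 0, 0, 0, 0, 0]]]'

```text
clock: 12.02
position: [0.563, 0.2622, 0.0885]
tcp_rot: [-0.083, 0.706, -0.076, -0.699]
ft_force: [-0.1, 0.4, 0.6]
finger_gap: 0.0434
```

```bash
python3 n.py
```

```text
[0.563  0.2622 0.0885] 12.0167 0.043418606304832116 [-0.085   0.3591  0.6204]
turn deg [-1.1  -0.49  0.58] rows>=1 | then shift cm [ 1.85 -0.65  0.7 ] rows>=1 | shift in old axes [ 1.85 -0.61  0.73]
turn deg [-1.1  -0.49  0.58] rows>=1 | then shift cm [ 7.25 -0.65  0.7 ] rows>=2 | shift in old axes [ 7.25 -0.56  0.77]
```

Emit:
send_rows --deltas '[[[0.5, 0.5, -0.6, 0.7, -1, -0.5, 0.6], [0.5, 1.2, 0, 0, 0, 0, 0], [0.5, 0, 0, 0, 0, 0, 0]]]'

```text
clock: 12.27
position: [0.559, 0.2676, 0.0737]
tcp_rot: [-0.075, 0.704, -0.074, -0.702]
ft_force: [-0.6, -0.0, 0.4]
finger_gap: 0.0436
```

```bash
python3 n.py
```

```text
[0.559  0.2676 0.0737] 12.2667 0.04363640534767793 [-0.6299 -0.0329  0.4378]
turn deg [-0.29 -0.11  0.05] rows>=1 | then shift cm [ 0.37 -0.21  0.19] rows>=1 | shift in old axes [ 0.37 -0.2   0.19]
turn deg [-0.29 -0.11  0.05] rows>=1 | then shift cm [ 5.77 -0.21  0.19] rows>=2 | shift in old axes [ 5.77 -0.2   0.2 ]
```

Emit:
send_rows --deltas '[[[0.5, 1.5, -0.2, 0.2, -0.3, 0, 0], [0.5, 1.5, 0, 0, 0, 0, 0], [0.5, 1.5, 0, 0, 0, 0, 0], [0.5, 0, 0, 0, 0, 0, 0]]]'

```text
clock: 12.6
position: [0.5621, 0.2731, 0.0339]
tcp_rot: [-0.075, 0.708, -0.069, -0.699]
ft_force: [-0.8, -0.3, -0.7]
finger_gap: 0.0431
```

```bash
python3 n.py
```

```text
[0.5621 0.2731 0.0339] 12.6 0.04313371548283125 [-0.7666 -0.2506 -0.6536]
turn deg [ 0.12 -0.65  0.58] rows>=1 | then shift cm [-3.61  0.4   0.39] rows>=1 | shift in old axes [-3.62  0.36  0.35]
turn deg [ 0.12 -0.65  0.58] rows>=1 | then shift cm [1.79 0.4  0.39] rows>=1 | shift in old axes [1.78 0.42 0.41]
```

Emit:
send_rows --deltas '[[[0.5, 0, 0.4, 0.4, 0, -0.6, 0.5], [0.5, 0.9, 0, 0, 0, 0, 0], [0.5, 0.9, 0, 0, 0, 0, 0], [0.5, 0, 0, 0, 0, 0, 0]]]'

```text
clock: 12.93
position: [0.5602, 0.2712, 0.0195]
tcp_rot: [-0.074, 0.706, -0.07, -0.701]
ft_force: [0.8, -0.8, -0.4]
finger_gap: 0.0433
```

```bash
python3 n.py
```

```text
[0.5602 0.2712 0.0195] 12.9333 0.043324673651930684 [ 0.7639 -0.8416 -0.4376]
turn deg [ 0.15 -0.35  0.35] rows>=1 | then shift cm [-5.05  0.17  0.24] rows>=2 | shift in old axes [-5.06  0.14  0.21]
turn deg [ 0.15 -0.35  0.35] rows>=1 | then shift cm [0.35 0.17 0.24] rows>=1 | shift in old axes [0.34 0.18 0.24]
```

Emit:
send_rows --deltas '[[[0.5, 0.3, 0.15, 0.25, 0, 0, 0], [0.5, 0, 0, 0.1, 0, 0, 0], [0.8, 0, 0, 0, 0, 0, 0], [1, 0, 0, 0, 0, 0, 0], [1, 0, 0, 0, 0, 0, 0], [1, 0, 0, 0, 0, 0, 0], [1, 0, 0, 0, 0, 0, 0], [1, 0, 0, 0, 0, 0, 0]]]' --force 30

```text
clock: 13.6
position: [0.557, 0.2709, 0.0172]
tcp_rot: [-0.074, 0.706, -0.069, -0.7]
ft_force: [0.2, -0.4, -0.8]
finger_gap: 0.0235
```

Emit:
send_rows --deltas '[[[1, 0, 0, 0, 0, 0, 0], [1, 0, 0, 0, 0, 0, 0], [1, 0, 0, 0, 0, 0, 0]]]'

```text
clock: 13.85
position: [0.557, 0.271, 0.0172]
tcp_rot: [-0.074, 0.706, -0.069, -0.7]
ft_force: [-0.4, -0.5, -1.4]
finger_gap: 0.0235
```

```bash
python3 n.py
```

```text
[0.557  0.271  0.0172] 13.85 0.02346091592985343 [-0.4282 -0.4756 -1.4063]
turn deg [ 0.15 -0.44  0.45] rows>=1 | then shift cm [-5.28  0.08 -0.07] rows>=2 | shift in old axes [-5.28  0.04 -0.11]
turn deg [ 0.15 -0.44  0.45] rows>=1 | then shift cm [ 0.12  0.08 -0.07] rows>=1 | shift in old axes [ 0.12  0.09 -0.07]
```

Emit:
send_rows --deltas '[[[1, -1.5, 0, 0, 0, 0, 0], [1, -2.5, 0, 0, 0, 0, 0], [1, -3, 0, 0, 0, 0, 0], [1, -3, 0, 0, 0, 0, 0], [1, -3, 0, 0, 0, 0, 0], [1, -2.5, 0, 0, 0, 0, 0], [1, 0, 0, 0, 0, 0, 0]]]'

```text
clock: 14.43
position: [0.5529, 0.2672, 0.1801]
tcp_rot: [-0.073, 0.704, -0.073, -0.703]
ft_force: [2.0, 0.3, -1.7]
finger_gap: 0.0232
```

```bash
cat > o.py <<'E'
from h import *
p,r=cur(); s=env.observe(); print(p,s['clock'],s['finger_gap'],s['ft_force'],s['qpos'])
pj=np.load('jig.npy'); J=R.from_euler('z',pj[2]); print('tcp in jig',J.inv().apply(p-[pj[0],pj[1],0]))
xd=J.apply([1,0,0])
for sg in(1,-1):
    for z in (.16,.062): plan(jw([0,.132,z]),frame([0,0,-1],sg*xd))
E
python3 o.py; python3 - <<'E'
from h import *
i=eyes.camera_info('wrist'); im=eyes.camera('wrist'); save('w6.png',im); p,r=cur()
hsv=cv2.cvtColor(im,cv2.COLOR_RGB2HSV); m=cv2.inRange(hsv,(0,140,60),(6,255,255))|cv2.inRange(hsv,(165,140,60),(180,255,255))
n,l,s,c=cv2.connectedComponentsWithStats(m)
for j in range(1,n):
    if s[j,4]>80: print(c[j],s[j])
print('tcp px',proj('wrist',p,i))
E
```

```text
[0.5529 0.2672 0.1801] 14.4333 0.02322163264527735 [ 1.9862  0.258  -1.6883] [-1.0425  0.4931  0.7289  1.7726 -0.3791  1.0201 -1.9479]
tcp in jig [-0.1876  0.3911  0.1801]
turn deg [-89.45  -0.07  -0.01] rows>=13 | then shift cm [ 2.01 18.76 25.91] rows>=8 | shift in old axes [  2.01  26.09 -18.51]
turn deg [-89.45  -0.07  -0.01] rows>=13 | then shift cm [11.81 18.76 25.91] rows>=9 | shift in old axes [ 11.81  26.1  -18.5 ]
turn deg [90.55 -0.01  0.07] rows>=13 | then shift cm [  2.01 -18.76 -25.91] rows>=8 | shift in old axes [  2.01  26.09 -18.51]
turn deg [90.55 -0.01  0.07] rows>=13 | then shift cm [ 11.81 -18.76 -25.91] rows>=9 | shift in old axes [ 11.81  26.1  -18.5 ]
[321.5318 320.298 ] [ 296  301   52   36 1557]
tcp px [321.4262 311.0555]
```

View pics/w6.png

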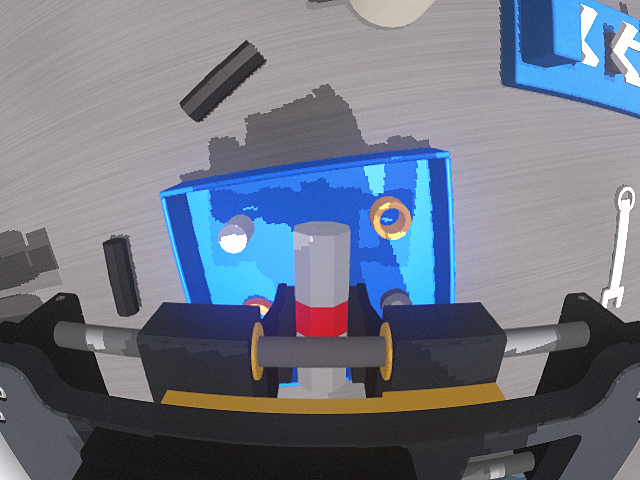

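Emit:
send_rows --deltas '[[[1, 0, 0, 0, -6.9, 0, 0], [1, 0, 0, 0, -6.9, 0, 0], [1, 0, 0, 0, -6.9, 0, 0], [1, 0, 0, 0, -6.9, 0, 0], [1, 0, 0, 0, -6.9, 0, 0], [1, 0, 0, 0, -6.9, 0, 0], [1, 0, 0, 0, -6.9, 0, 0], [1, 0, 0, 0, -6.9, 0, 0]]]'

```text
clock: 15.15
position: [0.5427, 0.2633, 0.1693]
tcp_rot: [-0.274, -0.644, -0.272, 0.66]
ft_force: [-0.1, -1.0, -2.2]
finger_gap: 0.0235
```

Emit:
send_rows --deltas '[[[1, 0, 0, 0, -6.9, 0, 0], [1, 0, 0, 0, -6.9, 0, 0], [1, 0, 0, 0, -6.9, 0, 0], [1, 0, 0, 0, -6.9, 0, 0], [1, 0, 0, 0, -6.5, 0, 0], [1, 0, 0, 0, 0, 0, 0]]]'

```text
clock: 15.65
position: [0.5351, 0.259, 0.16]
tcp_rot: [-0.456, -0.523, -0.462, 0.553]
ft_force: [0.4, 0.2, -1.6]
finger_gap: 0.0237
```

```bash
python3 o.py
```

```text
[0.5351 0.259  0.16  ] 15.65 0.023732408356450397 [ 0.4062  0.2318 -1.5801] [-0.7646  0.4379  0.3247  1.7905 -0.1602  0.983  -0.5307]
tcp in jig [-0.2033  0.3793  0.16  ]
turn deg [3.36 1.62 1.88] rows>=1 | then shift cm [ 0.   20.33 24.73] rows>=8 | shift in old axes [ 0.07 18.85 25.88]
turn deg [3.36 1.62 1.88] rows>=1 | then shift cm [ 9.8  20.33 24.73] rows>=9 | shift in old axes [ 9.86 19.18 25.61]
turn deg [-176.6    -2.89    2.49] rows>=26 | then shift cm [  0.   -20.33 -24.73] rows>=8 | shift in old axes [ 0.07 18.85 25.88]
turn deg [-176.6    -2.89    2.49] rows>=26 | then shift cm [  9.8  -20.33 -24.73] rows>=9 | shift in old axes [ 9.86 19.18 25.61]
```

Emit:
send_rows --deltas '[[[1, -0.5, 2, 2.4, 3.3, 1.6, 1.9], [1, 0, 2.5, 3.1, 0, 0, 0], [1, 0, 2.5, 3.1, 0, 0, 0], [1, 0, 2.5, 3.1, 0, 0, 0], [1, 0, 2.5, 3.1, 0, 0, 0], [1, 0, 2.5, 3.1, 0, 0, 0], [1, 0, 2.5, 3.1, 0, 0, 0], [1, 0, 2, 2.5, 0, 0, 0]]]'

```text
clock: 16.32
position: [0.6651, -0.0089, 0.1532]
tcp_rot: [-0.437, -0.547, -0.447, 0.557]
ft_force: [-0.1, -0.3, -2.8]
finger_gap: 0.0233
```

Emit:
send_rows --deltas '[[[1, 0, 0.5, 0.6, 0, 0, 0], [1, 0, 0, 0, 0, 0, 0], [1, 0, 0, 0, 0, 0, 0]]]'

```text
clock: 16.57
position: [0.6684, -0.0289, 0.1499]
tcp_rot: [-0.432, -0.549, -0.439, 0.565]
ft_force: [-1.1, -0.2, -1.9]
finger_gap: 0.0236
```

```bash
python3 o.py; python3 e.py w7
```

```text
[ 0.6684 -0.0289  0.1499] 16.5667 0.02360927278751415 [-1.0703 -0.1759 -1.8935] [-0.2879  0.5621  0.3898  1.6302 -0.2322  1.0202 -0.0692]
tcp in jig [-0.0114  0.1266  0.1499]
turn deg [-1.6   0.61  1.26] rows>=1 | then shift cm [-1.01  1.14 -0.54] rows>=1 | shift in old axes [-1.04  1.1  -0.56]
turn deg [-1.6   0.61  1.26] rows>=1 | then shift cm [ 8.79  1.14 -0.54] rows>=3 | shift in old axes [ 8.76  1.32 -0.66]
turn deg [178.39   1.97  -0.95] rows>=26 | then shift cm [-1.01 -1.14  0.54] rows>=1 | shift in old axes [-1.04  1.1  -0.56]
turn deg [178.39   1.97  -0.95] rows>=26 | then shift cm [ 8.79 -1.14  0.54] rows>=3 | shift in old axes [ 8.76  1.32 -0.66]
seat pred [341.  242.6] [([340.4, 238.4], 0.81)] jig [-0.0004  0.1331  0.06  ]
end_stop pred [339.8 170.2] [([341.8, 166.5], 0.69)] jig [0.0014 0.1824 0.06  ]
handle pred [301.5 451.3] [] jig 
nose pred [341.4 274.7] [([337.5, 379.6], 0.76)] jig [-0.0037  0.0106  0.06  ]
rail pred [341.7 549.8] [] jig
```

View pics/w7.png

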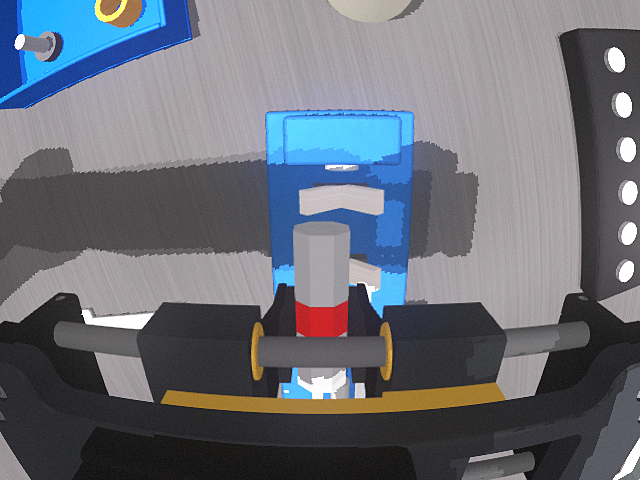

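The picture shows the bar in the jaws at (322,280), parallel to the jig but about 11 mm to the robot's side. The far V-block is centred at (341,200), and the stop button at (342,167).

```bash
python3 - <<'E'
from h import *
import pickle
i=pickle.load(open('w7.pkl','rb')); pj=np.load('jig.npy'); J=R.from_euler('z',pj[2])
im=cv2.imread('pics/w7.png')
L=lambda px,z: J.inv().apply(atz('wrist',px,z,i)-[pj[0],pj[1],0])*1000
for n,px,z in [('blk near L',(300,212),.072),('blk near R',(384,212),.072),('blk far L',(300,190),.072),('blk far R',(384,187),.072),('head L',(285,163),.085),('head R',(400,163),.085),('bedL 250',(270,250),.03),('bed end L',(266,111),.03),('bed end R',(413,111),.03),('bed R 250',(411,250),.03),('button',(342,167),.06)]: print(n,L(px,z))
# bar axis in hand
p,r=cur()
E
```

```text
blk near L [-26.2224 155.2341  72.    ]
blk near R [ 27.706  154.0895  72.    ]
blk far L [-25.6021 169.5464  72.    ]
blk far R [ 27.5244 170.3992  72.    ]
head L [-32.6972 188.3999  85.    ]
head R [ 35.2109 187.1059  85.    ]
bedL 250 [-55.0341 115.1461  30.    ]
bed end L [-51.7564 222.0456  30.    ]
bed end R [ 55.4561 220.0479  30.    ]
bed R 250 [ 56.2227 112.6174  30.    ]
button [  1.5038 182.0618  60.    ]
```

```bash
python3 - <<'E'
from h import *
p=np.load('jig.npy'); s=jw([.0009,.1322,0]); p[2]-=.005; 
p[:2]=(s-R.from_euler('z',p[2]).apply([0,.13,0]))[:2]; np.save('jig.npy',p); print(p)
E
sed -i 's/(1,-1)/(1,)/; s/(.16,.062)/(.1,.062)/' o.py; python3 o.py
```

```text
[ 0.6532 -0.1529 -0.2208]
[ 0.669  -0.0257  0.151 ] 16.8667 0.02365889214210112 [-0.1242 -0.5834 -2.1288] [-0.2906  0.5604  0.3876  1.6295 -0.2322  1.0201 -0.0675]
tcp in jig [-0.0124  0.1276  0.151 ]
turn deg [-0.95  0.5   1.17] rows>=1 | then shift cm [ 5.1   1.24 -0.44] rows>=2 | shift in old axes [ 5.07  1.34 -0.5 ]
turn deg [-0.95  0.5   1.17] rows>=1 | then shift cm [ 8.9   1.24 -0.44] rows>=3 | shift in old axes [ 8.87  1.42 -0.54]
```

Emit:
send_rows --deltas '[[[1, 0, 1.25, -0.45, -0.9, 0.5, 1.1], [1, 1.5, 0, 0, 0, 0, 0], [1, 2, 0, 0, 0, 0, 0], [1, 1.2, 0, 0, 0, 0, 0], [1, 0, 0, 0, 0, 0, 0]]]'

```text
clock: 17.28
position: [0.6875, -0.0179, 0.1049]
tcp_rot: [0.446, 0.554, 0.443, -0.546]
ft_force: [0.3, 0.0, -3.0]
finger_gap: 0.0236
```

```bash
python3 o.py
```

```text
[ 0.6875 -0.0179  0.1049] 17.2833 0.02364478877233093 [ 0.3187  0.0412 -3.0385] [-0.2741  0.6198  0.3566  1.6413 -0.2638  0.9171 -0.0305]
tcp in jig [0.0039 0.1393 0.1049]
turn deg [ 0.54 -0.36 -0.54] rows>=1 | then shift cm [ 0.49 -0.39  0.73] rows>=1 | shift in old axes [ 0.49 -0.4   0.73]
turn deg [ 0.54 -0.36 -0.54] rows>=1 | then shift cm [ 4.29 -0.39  0.73] rows>=2 | shift in old axes [ 4.29 -0.44  0.75]
```

Emit:
send_rows --deltas '[[[1, 0, -0.4, 0.75, 0.5, -0.4, -0.5], [1, 0.5, 0, 0, 0, 0, 0], [1, 0, 0, 0, 0, 0, 0], [1, 0, 0, 0, 0, 0, 0]]]'

```text
clock: 17.62
position: [0.6829, -0.0243, 0.1007]
tcp_rot: [0.443, 0.552, 0.441, -0.551]
ft_force: [0.3, -0.2, -2.4]
finger_gap: 0.0238
```

```bash
python3 o.py
```

```text
[ 0.6829 -0.0243  0.1007] 17.6167 0.02376879247371896 [ 0.2564 -0.1629 -2.3606] [-0.2707  0.6228  0.3612  1.6489 -0.2615  0.9158 -0.0312]
tcp in jig [0.0009 0.132  0.1007]
turn deg [ 0.08  0.04 -0.13] rows>=1 | then shift cm [ 0.07 -0.09 -0.  ] rows>=1 | shift in old axes [ 0.07 -0.09 -0.  ]
turn deg [ 0.08  0.04 -0.13] rows>=1 | then shift cm [ 3.87 -0.09 -0.  ] rows>=1 | shift in old axes [ 3.87 -0.09 -0.  ]
```

Emit:
send_rows --deltas '[[[1, 0.8, -0.1, 0, 0, 0, 0], [1, 0.8, 0, 0, 0, 0, 0], [1, 0.8, 0, 0, 0, 0, 0], [1, 0.7, 0, 0, 0, 0, 0], [1, 0, 0, 0, 0, 0, 0]]]'

```text
clock: 18.03
position: [0.6831, -0.0242, 0.0685]
tcp_rot: [0.444, 0.553, 0.441, -0.55]
ft_force: [-0.4, 0.1, -1.5]
finger_gap: 0.0235
```

```bash
python3 o.py
```

```text
[ 0.6831 -0.0242  0.0685] 18.0333 0.02348814288704936 [-0.3821  0.1029 -1.4544] [-0.2609  0.6585  0.3465  1.6699 -0.2778  0.8562 -0.0187]
tcp in jig [0.001  0.1321 0.0685]
turn deg [ 0.07 -0.03 -0.32] rows>=1 | then shift cm [-3.15 -0.1   0.01] rows>=1 | shift in old axes [-3.15 -0.08  0.01]
turn deg [ 0.07 -0.03 -0.32] rows>=1 | then shift cm [ 0.65 -0.1   0.01] rows>=1 | shift in old axes [ 0.65 -0.1   0.01]
```

Emit:
send_rows --deltas '[[[1, 0.3, -0.1, 0, 0, 0, 0], [1, 0.2, 0, 0, 0, 0, 0], [1, 0, 0, 0, 0, 0, 0]]]'

```text
clock: 18.28
position: [0.6815, -0.024, 0.0619]
tcp_rot: [0.443, 0.553, 0.441, -0.551]
ft_force: [0.4, 0.4, -2.6]
finger_gap: 0.0238
```

Emit:
send_rows --deltas '[[[1, 0.15, 0, 0, 0, 0, 0], [1, 0, 0, 0, 0, 0, 0]]]'

```text
clock: 18.45
position: [0.682, -0.024, 0.0607]
tcp_rot: [0.444, 0.553, 0.441, -0.551]
ft_force: [-0.1, -0.3, -2.5]
finger_gap: 0.0232
```

Emit:
send_rows --deltas '[[[1, 0.15, 0, 0, 0, 0, 0], [1, 0, 0, 0, 0, 0, 0]]]'

```text
clock: 18.62
position: [0.6823, -0.024, 0.0611]
tcp_rot: [0.443, 0.553, 0.441, -0.55]
ft_force: [0.1, 1.5, -2.3]
finger_gap: 0.0234
```

Emit:
send_rows --deltas '[[[1, 0.25, 0, 0, 0, 0, 0], [1, 0, 0, 0, 0, 0, 0]]]'

```text
clock: 18.78
position: [0.6829, -0.0241, 0.0618]
tcp_rot: [0.443, 0.554, 0.441, -0.55]
ft_force: [0.2, 0.8, -2.3]
finger_gap: 0.0234
```

Emit:
send_rows --deltas '[[[1, 0.25, 0, 0, 0, 0, 0], [1, 0, 0, 0, 0, 0, 0]]]'

```text
clock: 18.95
position: [0.6836, -0.0241, 0.0624]
tcp_rot: [0.443, 0.555, 0.441, -0.549]
ft_force: [0.6, 0.3, -1.9]
finger_gap: 0.0236
```

Emit:
send_rows --deltas '[[[1, 0.4, 0, 0, 0, 0, 0], [1, 0.4, 0, 0, 0, 0, 0]]]'

```text
clock: 19.12
position: [0.6837, -0.0239, 0.0613]
tcp_rot: [0.442, 0.555, 0.442, -0.549]
ft_force: [-13.2, 0.9, 29.5]
finger_gap: 0.0235
```

```bash
python3 o.py; python3 -c "
from h import *
print(env.observe()['tau'],env.observe()['wrist_torque'])"
```

```text
[ 0.6837 -0.0239  0.0613] 19.1167 0.023454241378793293 [-13.1755   0.9187  29.4739] [-0.2544  0.6668  0.3401  1.6732 -0.2868  0.8431 -0.0113]
tcp in jig [0.0015 0.1325 0.0613]
turn deg [ 0.03 -0.37 -0.36] rows>=1 | then shift cm [-3.87 -0.15  0.05] rows>=1 | shift in old axes [-3.87 -0.13  0.03]
turn deg [ 0.03 -0.37 -0.36] rows>=1 | then shift cm [-0.07 -0.15  0.05] rows>=1 | shift in old axes [-0.07 -0.15  0.05]
[  0.5196 -37.4772   4.1471 -16.6108  -0.3281  -3.7257   0.0048] [ 0.2937  2.6678 -0.0037]
```

Contact in the V's confirmed. Releasing now.

Emit:
send_rows --deltas '[[[1, 0, -0.1, 0, 0, 0, 0], [0.5, 0, 0, 0, 0, 0, 0], [0.5, 0, 0, 0, 0, 0, 0], [0.5, 0, 0, 0, 0, 0, 0], [0.5, 0, 0, 0, 0, 0, 0], [0.5, 0, 0, 0, 0, 0, 0]]]'

```text
clock: 19.62
position: [0.6846, -0.024, 0.0621]
tcp_rot: [0.444, 0.556, 0.441, -0.547]
ft_force: [1.3, -0.5, 0.5]
finger_gap: 0.0422
```

Emit:
send_rows --deltas '[[[0.5, -0.8, 0, 0, 0, 0, 0], [0.5, -1.5, 0, 0, 0, 0, 0], [0.5, -3, 0, 0, 0, 0, 0], [0.5, -3, 0, 0, 0, 0, 0], [0.5, -3, 0, 0, 0, 0, 0], [0.5, 0, 0, 0, 0, 0, 0]]]'

```text
clock: 20.12
position: [0.682, -0.0246, 0.1775]
tcp_rot: [0.442, 0.554, 0.442, -0.55]
ft_force: [1.4, 0.1, 0.3]
finger_gap: 0.0436
```

```bash
python3 o.py; python3 e.py w8
```

```text
[ 0.682  -0.0246  0.1775] 20.1167 0.0435881296360603 [1.3506 0.0714 0.3244] [-0.2876  0.541   0.3879  1.5934 -0.2307  1.0468 -0.055 ]
tcp in jig [0.0001 0.1315 0.1775]
turn deg [ 0.03 -0.24 -0.27] rows>=1 | then shift cm [ 7.75 -0.01 -0.05] rows>=2 | shift in old axes [ 7.75 -0.04 -0.02]
turn deg [ 0.03 -0.24 -0.27] rows>=1 | then shift cm [11.55 -0.01 -0.05] rows>=3 | shift in old axes [11.55 -0.06 -0.  ]
seat pred [320.8 239.9] [([58.4, 56.1], 0.33)] jig [-0.2242  0.2952  0.06  ]
end_stop pred [320.8 174.6] [([319.0, 172.0], 0.72)] jig [-0.0013  0.182   0.06  ]
handle pred [282.6 432.6] [] jig 
nose pred [320.9 269.1] [([319.2, 370.4], 0.65)] jig [-0.0016  0.0072  0.06  ]
rail pred [319.3 526.3] [] jig
```

View pics/w8.png

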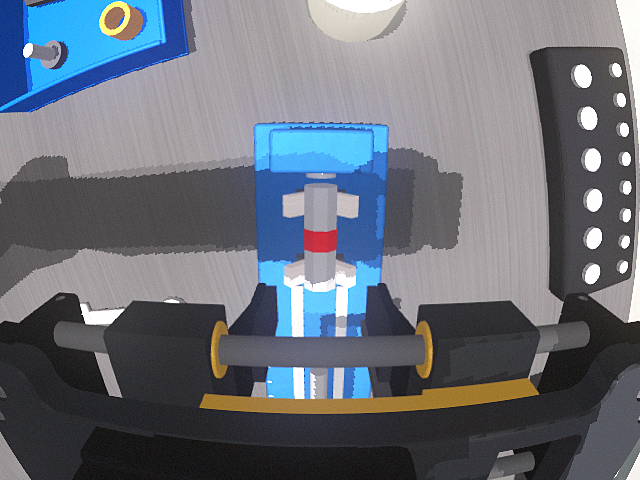

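The bar lies in both V-blocks, running from (320,185) to (320,285), with its band at (320,241) midway. A small gap to the stop button at (320,176) is left for the tailstock to close.

```bash
cat > q.py <<'E'
from h import *
p,r=cur(); s=env.observe(); print(p,s['clock'],s['qpos'],s['finger_gap'],s['ft_force'])
pj=np.load('jig.npy'); J=R.from_euler('z',pj[2]); print('tcp in jig',J.inv().apply(p-[pj[0],pj[1],0]))
G=np.array([.5915,-.2689,.1129]); RG=frame(J.apply([np.sin(.48),0,-np.cos(.48)]),J.apply([0,-1,0]))
print('grip tcp jig',J.inv().apply(G-[pj[0],pj[1],0]))
print('up/back'); plan([.52,-.03,.24],frame([0,0,-1],J.apply([0,-1,0])))
print('over'); plan(G-RG.apply([.09,0,0])); print('pre'); plan(G-RG.apply([.07,0,0]),RG)
print('grip'); plan(G,RG)
E
python3 -c "
from h import *
p=np.load('jig.npy'); p[:2]=jw([-.0012,0,0])[:2]; np.save('jig.npy',p)"; python3 q.py
```

```text
[ 0.6772 -0.0237  0.1687] 20.4167 [-0.287   0.5487  0.3848  1.6024 -0.2314  1.0448 -0.0546] 0.043456458839892576 [-0.0731 -0.2999  0.0874]
tcp in jig [-0.0036  0.1313  0.1687]
grip tcp jig [-0.0336 -0.1267  0.1129]
up/back
turn deg [90.05  0.38  0.47] rows>=13 | then shift cm [-7.13  4.06 15.2 ] rows>=5 | shift in old axes [ -6.99 -15.27   4.03]
over
turn deg [0. 0. 0.] rows>=0 | then shift cm [-2.36 -7.2  25.79] rows>=7 | shift in old axes [-2.36 -7.2  25.79]
pre
turn deg [88.08 21.94 22.04] rows>=14 | then shift cm [-3.44 25.8   5.23] rows>=7 | shift in old axes [-0.6  -6.26 25.79]
grip
turn deg [88.08 21.94 22.04] rows>=14 | then shift cm [ 3.56 25.8   5.23] rows>=7 | shift in old axes [ 5.58 -2.97 25.8 ]
```

Emit:
send_rows --deltas '[[[0.5, -2, -3.5, 0, 0, 0, 0], [0.5, -2, -3.5, 0, 0, 0, 0], [0.5, -2, -3.5, 0, 0, 0, 0], [0.5, -1.5, -3.5, 0, 0, 0, 0], [0.5, 0, -0.5, 3.7, 6.9, 0, 0], [0.5, 0, 0, 3.7, 6.9, 0, 0], [0.5, 0, -0.4, 3.7, 6.9, 0, 0], [0.5, 0, -0.8, 3.5, 6.9, 0, 0]]]'

```text
clock: 21.08
position: [0.4621, -0.1124, 0.2354]
tcp_rot: [-0.293, -0.631, -0.302, 0.652]
ft_force: [0.2, -0.6, 1.0]
finger_gap: 0.0435
```

Emit:
send_rows --deltas '[[[0.5, 0, 0, 0, 6.9, 0, 0], [0.5, 0, 0, 0, 6.9, 0, 0], [0.5, 0, 0, 0, 6.9, 0, 0], [0.5, 0, 0, 0, 6.9, 0, 0], [0.5, 0, 0, 0, 6.9, 0, 0], [0.5, 0, 0, 0, 6.9, 0, 0], [0.5, 0, 0, 0, 6.9, 0, 0], [0.5, 0, 0, 0, 6.9, 0, 0]]]'

```text
clock: 21.75
position: [0.4497, -0.1205, 0.2291]
tcp_rot: [0.045, -0.688, 0.047, 0.723]
ft_force: [-0.6, -0.6, -0.2]
finger_gap: 0.0434
```

```bash
python3 q.py
```

```text
[ 0.4497 -0.1205  0.2291] 21.75 [-0.4484  0.1652  0.7002  2.0139 -0.1094  1.0508 -1.3971] 0.04340526675279937 [-0.6137 -0.6312 -0.1643]
tcp in jig [-0.2044 -0.013   0.2291]
grip tcp jig [-0.0336 -0.1267  0.1129]
up/back
turn deg [ 5.16  2.74 -0.45] rows>=1 | then shift cm [ -1.09 -10.37  -4.88] rows>=3 | shift in old axes [-1.42 -9.89 -5.73]
over
turn deg [0. 0. 0.] rows>=0 | then shift cm [  3.13  12.47 -12.02] rows>=5 | shift in old axes [  3.13  12.47 -12.02]
pre
turn deg [ 5.18 30.23  0.8 ] rows>=5 | then shift cm [11.2  11.37 -9.79] rows>=5 | shift in old axes [  4.86  12.54 -13.02]
grip
turn deg [ 5.18 30.23  0.8 ] rows>=5 | then shift cm [18.2  11.37 -9.79] rows>=6 | shift in old axes [ 10.91  12.8  -16.54]
```

Emit:
send_rows --deltas '[[[0.5, 0.5, 2.5, -2.5, 0, 0, 0], [0.5, 0.5, 2.5, -2.5, 0, 0, 0], [0.5, 0.5, 2.5, -2.5, 0, 0, 0], [0.5, 0.5, 2.5, -1.5, 1, 6, 0.2], [0.5, 0.5, 2, 0, 1, 6, 0.2], [0.5, 0, 0, 0, 1, 6, 0.2], [0.5, 0, 0, 0, 1, 6, 0.2], [0.5, 0, 0, 0, 1, 6, 0.2]]]'

```text
clock: 22.42
position: [0.5281, -0.2556, 0.1891]
tcp_rot: [-0.05, 0.85, -0.098, -0.516]
ft_force: [1.2, 0.9, -1.6]
finger_gap: 0.0435
```

```bash
python3 q.py
```

```text
[ 0.5281 -0.2556  0.1891] 22.4167 [-0.0879  0.209   0.584   2.1586 -0.5823  0.3885 -0.8327] 0.04348888145311166 [ 1.2155  0.9143 -1.605 ]
tcp in jig [-0.0984 -0.1275  0.1891]
grip tcp jig [-0.0336 -0.1267  0.1129]
up/back
turn deg [  0.25 -27.56  -0.91] rows>=4 | then shift cm [ -5.09 -21.83   5.73] rows>=6 | shift in old axes [ -7.47 -21.75   2.55]
over
turn deg [0. 0. 0.] rows>=0 | then shift cm [ 0.75 -0.08 -2.23] rows>=1 | shift in old axes [ 0.75 -0.08 -2.23]
pre
turn deg [ 0.45 -0.06 -0.82] rows>=1 | then shift cm [ 2.75 -0.09 -2.23] rows>=1 | shift in old axes [ 2.75 -0.11 -2.23]
grip
turn deg [ 0.45 -0.06 -0.82] rows>=1 | then shift cm [ 9.75 -0.09 -2.23] rows>=3 | shift in old axes [ 9.75 -0.21 -2.22]
```

Emit:
send_rows --deltas '[[[0.5, 1, -0.1, -2.2, 0.4, 0, -0.8], [0.5, 1, 0, 0, 0, 0, 0], [0.5, 0, 0, 0, 0, 0, 0]]]'

```text
clock: 22.67
position: [0.5379, -0.2555, 0.1675]
tcp_rot: [-0.065, 0.843, -0.094, -0.525]
ft_force: [-0.1, 0.9, -0.6]
finger_gap: 0.0433
```

```bash
python3 q.py
```

```text
[ 0.5379 -0.2555  0.1675] 22.6667 [-0.0306  0.2659  0.5333  2.1391 -0.6643  0.3998 -0.7758] 0.04330184728164314 [-0.1183  0.904  -0.5861]
tcp in jig [-0.0888 -0.1253  0.1675]
grip tcp jig [-0.0336 -0.1267  0.1129]
up/back
turn deg [ -0.59 -26.11   0.46] rows>=4 | then shift cm [ -7.25 -21.61   6.68] rows>=6 | shift in old axes [ -9.34 -21.63   3.06]
over
turn deg [0. 0. 0.] rows>=0 | then shift cm [-1.67  0.1  -2.34] rows>=1 | shift in old axes [-1.67  0.1  -2.34]
pre
turn deg [-0.67  1.4   0.3 ] rows>=1 | then shift cm [ 0.39  0.14 -2.38] rows>=1 | shift in old axes [ 0.33  0.11 -2.39]
grip
turn deg [-0.67  1.4   0.3 ] rows>=1 | then shift cm [ 7.39  0.14 -2.38] rows>=2 | shift in old axes [ 7.33  0.15 -2.56]
```

Emit:
send_rows --deltas '[[[0.5, 0, 0.1, -1.3, -0.6, 1.4, 0.3], [0.5, 0, 0, -1.3, 0, 0, 0], [0.5, 1.5, 0, 0, 0, 0, 0], [0.5, 1.5, 0, 0, 0, 0, 0], [0.5, 0, 0, 0, 0, 0, 0]]]'

```text
clock: 23.08
position: [0.5793, -0.2667, 0.1546]
tcp_rot: [-0.055, 0.852, -0.095, -0.512]
ft_force: [0.2, 0.0, -1.4]
finger_gap: 0.0434
```

```bash
python3 q.py|tail -2;  python3 q.py|head -2
```

```text
grip
turn deg [ 0.17 -0.45 -0.19] rows>=1 | then shift cm [ 4.27 -0.05  0.83] rows>=2 | shift in old axes [ 4.26 -0.07  0.86]
[ 0.5793 -0.2667  0.1546] 23.0833 [ 0.0303  0.3398  0.4589  2.0815 -0.7567  0.357  -0.6955] 0.04338240324601946 [ 0.1942  0.0093 -1.4195]
tcp in jig [-0.0459 -0.1271  0.1546]
```

Emit:
send_rows --deltas '[[[0.5, 0.8, 0, 0.8, 0, 0, 0], [0.5, 1.2, 0, 0, 0, 0, 0], [0.5, 1.2, 0, 0, 0, 0, 0], [0.5, 1, 0, 0, 0, 0, 0], [0.5, 0, 0, 0, 0, 0, 0]]]'

```text
clock: 23.5
position: [0.5974, -0.2713, 0.1177]
tcp_rot: [-0.052, 0.854, -0.095, -0.509]
ft_force: [-0.3, 0.6, -0.6]
finger_gap: 0.0435
```

```bash
python3 q.py|tail -2;  python3 q.py|head -2
```

```text
grip
turn deg [ 0.44 -1.01 -0.34] rows>=1 | then shift cm [ 0.13 -0.11  0.78] rows>=1 | shift in old axes [ 0.12 -0.12  0.78]
[ 0.5974 -0.2713  0.1177] 23.5 [ 0.1307  0.4128  0.336   2.0703 -0.8829  0.2801 -0.5699] 0.04347325131740162 [-0.2754  0.5791 -0.5907]
tcp in jig [-0.0273 -0.1277  0.1177]
```

Emit:
send_rows --deltas '[[[0.5, 0, -0.1, 0.8, 0.4, -1, -0.3], [0.5, 0, 0, 0, 0, 0, 0], [1, 0, 0, 0, 0, 0, 0], [1, 0, 0, 0, 0, 0, 0], [1, 0, 0, 0, 0, 0, 0], [1, 0, 0, 0, 0, 0, 0], [1, 0, 0, 0, 0, 0, 0], [1, 0, 0, 0, 0, 0, 0]]]'

```text
clock: 24.17
position: [0.5917, -0.2693, 0.1185]
tcp_rot: [-0.056, 0.851, -0.095, -0.514]
ft_force: [1.3, 0.1, -3.4]
finger_gap: 0.0127
```

Emit:
send_rows --deltas '[[[1, 0, 0, 0, 0, 0, 0], [1, 0, 0, 0, 0, 0, 0], [1, 0, 0, 0, 0, 0, 0], [1, 0, 0, 0, 0, 0, 0]]]'

```text
clock: 24.5
position: [0.5917, -0.2693, 0.1185]
tcp_rot: [-0.057, 0.851, -0.095, -0.513]
ft_force: [0.7, 0.6, 0.2]
finger_gap: 0.0128
```

```bash
python3 q.py|tail -2;  python3 q.py|head -2
```

```text
grip
turn deg [-0.04 -0.29 -0.08] rows>=1 | then shift cm [ 0.49 -0.03  0.28] rows>=1 | shift in old axes [ 0.49 -0.03  0.28]
[ 0.5917 -0.2693  0.1185] 24.5 [ 0.1137  0.4073  0.3593  2.075  -0.8674  0.2994 -0.5922] 0.012773936790672189 [0.6654 0.6273 0.1699]
tcp in jig [-0.0333 -0.127   0.1185]
```

Emit:
send_rows --deltas '[[[1, 0, -1.2, 0, 0, 0, 0], [1, 0, -1.2, 0, 0, 0, 0], [1, 0, -1.2, 0, 0, 0, 0], [1, 0, -1.2, 0, 0, 0, 0], [1, 0, -1.2, 0, 0, 0, 0], [1, 0, 0, 0, 0, 0, 0]]]'

```text
clock: 25.0
position: [0.6021, -0.2254, 0.1185]
tcp_rot: [-0.054, 0.851, -0.108, -0.512]
ft_force: [2.1, 3.7, 0.4]
finger_gap: 0.0122
```

```bash
python3 q.py|tail -2;  python3 q.py|head -2
```

```text
grip
turn deg [-0.55 -0.55 -1.52] rows>=1 | then shift cm [0.46 4.48 0.33] rows>=2 | shift in old axes [0.57 4.47 0.29]
[ 0.6021 -0.2254  0.1185] 25.0 [-0.0666  0.4039  0.4532  2.1056 -0.8434  0.2538 -0.7176] 0.012242472152677061 [2.1223 3.7259 0.3998]
tcp in jig [-0.0328 -0.0819  0.1185]
```

Emit:
send_rows --deltas '[[[1, 0, -1.2, 0, -0.3, -0.3, -0.8], [1, 0, -1.2, 0, -0.2, -0.2, -0.8], [1, 0, -1, 0, 0, 0, 0], [1, 0, -0.8, 0, 0, 0, 0]]]'

```text
clock: 25.33
position: [0.6092, -0.1954, 0.1185]
tcp_rot: [-0.057, 0.85, -0.103, -0.514]
ft_force: [-0.9, -4.5, -2.1]
finger_gap: 0.0131
```

```bash
python3 q.py|tail -2;  python3 q.py|head -2
```

```text
grip
turn deg [-0.55 -0.27 -0.9 ] rows>=1 | then shift cm [0.45 7.56 0.36] rows>=2 | shift in old axes [0.56 7.56 0.29]
[ 0.6092 -0.1954  0.1185] 25.3333 [-0.1521  0.4051  0.491   2.1112 -0.8308  0.2565 -0.7802] 0.013101109761254929 [-0.854  -4.4578 -2.1374]
tcp in jig [-0.0324 -0.051   0.1185]
```

Emit:
send_rows --deltas '[[[1, 0, -0.5, 0, -0.3, 0, -0.5], [1, 0, -0.5, 0, -0.2, 0, -0.4], [1, 0, -0.4, 0, 0, 0, 0]]]'

```text
clock: 25.58
position: [0.6114, -0.1858, 0.1185]
tcp_rot: [-0.057, 0.851, -0.098, -0.513]
ft_force: [-1.4, -5.5, -1.9]
finger_gap: 0.013
```

Emit:
send_rows --deltas '[[[1, 0, -0.4, 0, 0, 0, 0], [1, 0, -0.3, 0, 0, 0, 0]]]'

```text
clock: 25.75
position: [0.6122, -0.1825, 0.1185]
tcp_rot: [-0.057, 0.851, -0.101, -0.512]
ft_force: [-1.3, -6.4, -1.4]
finger_gap: 0.0128
```

```bash
python3 q.py|tail -2;  python3 q.py|head -2
```

```text
grip
turn deg [-0.43 -0.46 -0.69] rows>=1 | then shift cm [0.44 8.88 0.37] rows>=3 | shift in old axes [0.54 8.88 0.31]
[ 0.6122 -0.1825  0.1185] 25.75 [-0.1844  0.4048  0.5005  2.1161 -0.8366  0.2492 -0.7938] 0.012803156231742595 [-1.2836 -6.4432 -1.4335]
tcp in jig [-0.0323 -0.0378  0.1185]
```

Emit:
send_rows --deltas '[[[1, 0, -0.3, 0, -0.2, -0.2, -0.4], [1, 0, -0.3, 0, 0, 0, 0]]]'

```text
clock: 25.92
position: [0.6127, -0.1802, 0.1185]
tcp_rot: [-0.057, 0.851, -0.101, -0.513]
ft_force: [-0.2, -6.5, -2.7]
finger_gap: 0.013
```

Emit:
send_rows --deltas '[[[1, 0, -0.3, 0, 0, 0, 0], [1, 0, -0.3, 0, 0, 0, 0]]]'

```text
clock: 26.08
position: [0.6128, -0.1799, 0.1185]
tcp_rot: [-0.056, 0.85, -0.105, -0.512]
ft_force: [-1.5, -8.0, -2.9]
finger_gap: 0.0127
```

Emit:
send_rows --deltas '[[[1, 0, -0.3, 0, 0, 0, 0], [1, 0, -0.3, 0, 0, 0, 0]]]'

```text
clock: 26.25
position: [0.6128, -0.1799, 0.1185]
tcp_rot: [-0.056, 0.85, -0.11, -0.512]
ft_force: [-1.1, -8.5, -2.9]
finger_gap: 0.013
```

Emit:
send_rows --deltas '[[[1, 0, -0.7, 0, 0, 0, -1], [1, 0, -0.8, 0, 0, 0, 0]]]'

```text
clock: 26.42
position: [0.6129, -0.1799, 0.1185]
tcp_rot: [-0.057, 0.851, -0.114, -0.509]
ft_force: [-0.8, -18.8, -8.0]
finger_gap: 0.0132
```

```bash
python3 q.py|tail -2;  python3 q.py|head -2;python3 - <<'E'
from h import *
ims=[]
for c,(x,y,w,h) in dict(top=(290,170,120,80),side=(240,210,120,80)).items():
    im=eyes.camera(c); ims.append(cv2.resize(im[y:y+h,x:x+w],None,fx=6.6,fy=3.7*1.0 if 0 else 6.6,interpolation=cv2.INTER_CUBIC)[:,:,:])
save('fin1.png',cv2.resize(np.vstack(ims),(450,600)))
E
```

```text
grip
turn deg [-1.25 -0.83 -1.85] rows>=1 | then shift cm [0.44 9.16 0.38] rows>=3 | shift in old axes [0.73 9.14 0.19]
[ 0.6129 -0.1799  0.1185] 26.4167 [-0.2395  0.4115  0.5477  2.1235 -0.8448  0.2355 -0.8186] 0.013215341401258927 [ -0.8469 -18.773   -7.953 ]
tcp in jig [-0.0322 -0.0351  0.1185]
```

View pics/fin1.png

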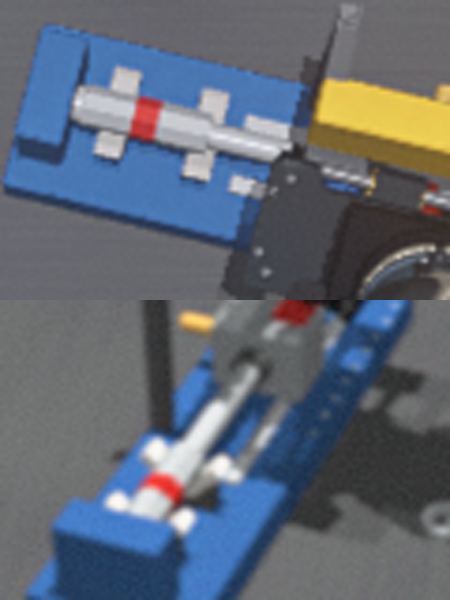

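The top view shows the bar up against the headstock button at (78,105) in the crop, and the nose against its other end at (213,137). The push stops hard, at 19 N. I'm releasing and backing out.

Emit:
send_rows --deltas '[[[1, 0, -0.1, 0, 0, 0, 0], [0.5, 0, 0, 0, 0, 0, 0], [0.5, 0, 0, 0, 0, 0, 0], [0.5, 0, 0, 0, 0, 0, 0], [0.5, 0, 0, 0, 0, 0, 0], [0.5, 0, 0, 0, 0, 0, 0]]]'

```text
clock: 27.02
position: [0.6143, -0.174, 0.1181]
tcp_rot: [-0.058, 0.851, -0.109, -0.51]
ft_force: [0.4, 0.7, 0.1]
finger_gap: 0.0379
```

Emit:
send_rows --deltas '[[[0.5, -1, 0, 0, 0, 0, 0], [0.5, -2, 0, 0, 0, 0, 0], [0.5, -3, 0, 0, 0, 0, 0], [0.5, -3, 0, 1, 0, 0, 0], [0.5, -2, 0, 2, 0, 0, 0], [0.5, 0, 0, 0, 0, 0, 0]]]'

```text
clock: 27.52
position: [0.5371, -0.1479, 0.201]
tcp_rot: [-0.057, 0.85, -0.105, -0.514]
ft_force: [-0.9, 1.5, -0.7]
finger_gap: 0.0434
```

```bash
python3 q.py|head -2;python3 - <<'E'
from h import *
ims=[]
for c,(x,y,w,h) in dict(top=(295,180,60,40),side=(250,230,60,40)).items():
    im=eyes.camera(c); ims.append(cv2.resize(im[y:y+h,x:x+w],None,fx=7,fy=7,interpolation=cv2.INTER_CUBIC))
i=eyes.camera_info('wrist'); w=eyes.camera('wrist'); u=proj('wrist',jw([0,.13,.06]),i); print(u)
x,y=np.clip(u-[60,40],[0,0],[520,400]).astype(int)
ims.append(cv2.resize(w[y:y+80,x:x+120],(420,280),interpolation=cv2.INTER_CUBIC))
o=np.vstack(ims); save('fin2.png',cv2.resize(o,(300,600)) if 0 else cv2.resize(o,None,fx=.71,fy=.71))
E
```

```text
[ 0.5371 -0.1479  0.201 ] 27.5167 [-0.7648  0.1788  1.0633  2.229  -0.4402  0.3671 -1.1781] 0.043405974816417794 [-0.8602  1.463  -0.7155]
tcp in jig [-0.1131 -0.0204  0.201 ]
[158.0017 192.3972]
```

View pics/fin2.png

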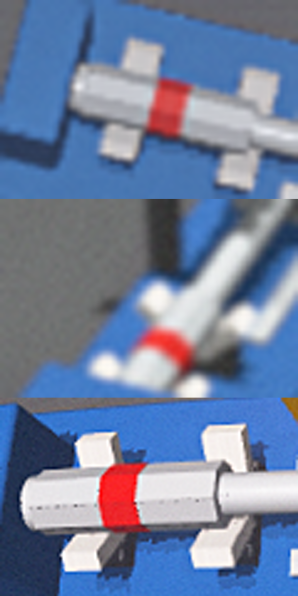

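```bash
python3 -c "
from h import *
print(job.close_job())"
```

```text
the job is handed in; nothing more can be done
None
```

The job is done and handed in at about 27.7 s on the robot's clock, against the 69 s limit.

- **What I did:** I drew the tailstock back by its red handle to within about 7 mm of the rear stop. I then took the red-banded bar from the crate, laid it in the V-blocks and let go. Last, I slid the tailstock up until it stopped hard.
- **Last checks:** On the final push the handle did not move while the force rose to about 19 N. After I let go and backed off, close crops from all three cameras showed no gap at the headstock button or the nose, with the bar seated in both V-blocks. The arm was then clear, at about 1 to 2 N of wrist force, which is its usual noise.
- **Disagreements:** My position estimates for the jig differed by 1–4 mm between the top and wrist cameras, and I corrected the jig position by 1–2 mm at a time. The arm also met joint limits at the steeper tilts, so I took the handle at about 27° instead of the planned 45°. Lowering the bar into the V-blocks briefly pressed it with about 30 N.
- **Not checked:** I did not look again at the other crate parts or the bench items after the moves. I felt no unexpected contact forces while moving near them.

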